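# Press a ringed pellet home in the spectrometer's sample cup

### The arm

A 6-joint arm with a two-finger parallel gripper is mounted at the origin on the work surface. World frame = base frame: x ahead of the robot, y to its left, z up, the work surface at z = 0. Lengths are in m, angles in degrees, forces in N, time in s.
With the tool pointing down it reaches from about 0.25 to 0.725 m from the base axis. Payload 9.7 kg.
Tool frame: the origin (TCP) lies on the centre line of the jaws, within the pads' length; the fingertips stand 19 mm ahead of it and the grasp point (between the pads) is the TCP (bot.tcp_to_tips is the z of the fingertips in the tool frame, in m); z points along the fingers, y is the line along which they close (so a half turn about z gives the same grasp; the last joint's range is limited). The gripper opens to 85 mm and grips with 20 to 120 N. Pads are 22 mm wide; open, the fingers measure 114 mm over their backs; the gripper's body (76 mm by 85 mm) begins 54 mm behind the grasp point. The pads swing forward as they close: fully open they stand 13 mm farther back than shut.
Start: joints at [73.224, 4.979, 10.078, 95.1, 0, 90], TCP at [0.159, 0.527, 0.229] pointing down, gripper open.
Joint ranges: [-179.16, 179.16], [-48.56, 103.87], [-65.8, 70.77], [-126.05, 130.52], [-82.76, 87.17], [-180, 180]. Speed limits (degrees/s): [127.2, 127.2, 147.25, 180, 180, 180].

### API

Orientations are given as [roll, pitch, yaw] about the fixed x, y, z axes, in that order (R = Rz(yaw) Ry(pitch) Rx(roll)).
In Python, from workcell import bot gives the robot as it stands. The module is installed in compiled form; this text tells all that it offers.
- The arm moves only by the tool play_rows, never from a script. Its argument "increments" is a list of rows, each an object with "slide": the shift along the tool's x, y, z in mm, a list of three; "angular": the turn, a rotation vector about the tool's x, y, z in degrees, a list of three; "claw": the opening, from -1 (shut) to 1 (fully open). In form: [{"slide": [x, y, z], "angular": [rx, ry, rz], "claw": claw}, ...]. A call has 1 to 8 rows; each row shifts and turns the commanded pose from where the row before left it, along the tool's axes as they then stand; what a row does not reach is not made up. A row lasts 1/10 s, in which the tool goes at most 50 mm and 8.59 degrees, less where a joint would pass 70% of its speed; a pose out of reach is approached as far as the arm can. A call is refused whole if a number of a shift passes 50 or a number of a turn 8.59, either way. A call with a gripper value outside its range is refused whole. The fingers move at their own pace and stop on an object; "squeeze" is the grip in N (left out, the last holds). Time passes only in rows, so rows that do not move let the fingers close. It gives the time, the measured TCP pose, the force, the opening and the grip force at its end, in the units of the state.
- bot.get_obs(): the state, without advancing time (a new reading comes with each control period).
- bot.camera(name): name is "side" or "top" or "wrist"; returns the picture (480x640x3 uint8, red, green, blue); there is no depth.
- bot.camera_info(name): a dict with "fovy" (degrees; the focal length in pixels is half the picture's height over the tangent of half this angle, whatever the lens; pixels are square), "cx", "cy" (the principal point, pixels), "R" (3x3) and "t" (3): a world point X has camera coordinates R X + t. Camera axes: x right, y down, z forward; pixel columns grow to the right and rows downward; lengths in m; the calibration is good to about 2 mm. A picture is of the moment at which its call begins: read the wrist's pose just before it. camera_info takes no time and is no camera call; for the wrist camera it gives the pose at the moment of the call.
- bot.job_done(): hands the job in; it is judged then, once.
The state is a dict: "time": time; "q": joint angles; "qd": joint speeds; "joint_efforts": joint torques, N m; "ee_pos": TCP position; "tcp_rot": TCP orientation; "wrist_force": force on the tool from outside, world axes, zero at the start; "torque": the same for the moment, N m; "opening": finger opening in m; "grasp_force": force on a finger pad.
Only numpy, scipy, OpenCV 4.12 (cv2) and the standard library are available. Lean on these libraries where they do the work, as an engineer would, in place of code of your own. Each camera call takes 0.05 s, during which the arm holds its last target. There are 200 camera calls.

### The job

Lay the ringed pellet from the tray flat in the mouth of the sample cup, then press it squarely down with the tamper until the sprung plate under it bottoms out on the seat, and lean on it there with about 20 N for a moment, so that all three catches have snapped over its edge; press with the tamper only, and gently, because the pellet is brittle. Then stand the tamper upright back on its rubber mat, and leave the glassware and the spare ring alone.

Things in the scene. Friction and masses are not known exactly. Their poses are not given: they have to be found in the camera images.
- block: Loading block: fixed aluminium block 110 x 110 mm, 32 mm high, level on the bench; origin at the centre of its underside, z up. A round steel sample cup stands in it on this vertical axis, with a sprung plate in it and three sprung catches round its mouth. The level seat in its bottom is a plug screwed to suit the pellets' thickness: its depth differs each time and is not measured; feel for it.
- block_top (a point): Centre of the block's top face, on the cup's axis; +x as the block's. Heights over this point: bore 56 mm wide up to 30.5 mm, mouth flaring to 63 mm inside and 69 mm outside at its rim, 34 mm; catch housings up to 33 mm and out to 53 mm from the axis. A pellet laid in the mouth rests level on the free plate, underside at 30.5 mm; pressed home it sits on the seat, underside somewhere from 1 to 9 mm.
- catch0 (a joint): Sprung steel catch in the block's +x direction, moving radially: 0 sprung in, to 0.007 m pushed out. Nose 9 mm wide, 22.7 mm from the axis; flat underside 25 mm over block_top, bevelled top up to 33 mm. A pellet pressed down spreads the catches (up to 10 N in all, to about 0.0033); 2 to 10 mm before it reaches the seat they snap in over its top face; let go, it rises and is held level under them.
- catch1 (a joint): The like catch 120 degrees further round (counter-clockwise from above).
- catch2 (a joint): The like catch 240 degrees round.
- plate (a joint): How far the sprung plate in the cup (a steel disc 28 mm across on a coil spring, free to tilt a little) is pushed down: 0 free, 0.0215 to 0.0295 m when it has bottomed out, level with the seat; about 0.0195 when a pellet is held under the catches. The spring pushes back with 2.5 N at first and 7 to 8.5 N at the bottom; only on the seat does the force go beyond 11 N and rise steeply.
- pellet_center (a point): Centre of the pellet: a reddish-brown powder pellet pressed into a metal ring, a plain disc 52 mm across and 14 mm high, 0.17 kg, lying flat; z is its axis. It starts on the tray, a steel tray 130 x 110 mm with a floor 2.5 mm thick and a lip 6 mm high. On the seat it wants a firm 15 to 25 N; it cracks above 28 N.
- tamper_center (a point): Centre of the tamper, half-way up its axis: a steel pressing foot 37 mm across with a flat face 45 mm below this point, and a round black handle 30 mm across reaching from 22 mm below this point to 45 mm above it; 0.3 kg; z up along its axis. It starts standing on its foot on the mat.
- mat: Black rubber mat, 110 x 110 mm and 4 mm thick, fixed; origin at the centre of its underside, z up.
- tray: The steel tray, fixed; origin at the centre of its underside.
- beaker: Glass beaker, 68 mm wide, 85 mm high; origin at the centre of its underside. Bystander.
- jar: Small brown glass jar with a white cap, 52 mm wide, 75 mm high; origin at the centre of its underside. Bystander.
- spare_ring: Empty metal ring, 52 mm across with a 32 mm hole, 14 mm high; origin at the centre of its underside. Bystander.
Mind the look-alikes: they are no part of the job. What is shaped like the part that bears pellet_center but purple or red is not meant.

How it is judged:
By the outcome, as a careful person would: the job done as asked, in the order asked, and still so for the second after the job is handed in, with the robot touching nothing.
It also fails if it takes over 61 s, if anything falls off the work surface, if the arm or the gripper's body presses on something with over 40 N, if the wrist force passes 120 N, or if a joint passes its speed limit or range.

## Working session

There is one attempt and no reset: what is moved stays moved. The work goes in short steps, Python scripts to look and compute and a tool call to move; the robot and the scene stay as the last step left them, time stands still between calls to the robot, and variables do not carry over. Pictures are saved under pics/ and viewed, at most 10 in all, crops included, and the job is handed in when it is done.

Besides the shell and the picture viewer there is one more tool, called after "Call:" as name(argument=value, ...), one argument or row to a line, values as JSON. play_rows: Moves the arm, as the interface text tells. Its arguments: {"type":"object","properties":{"increments":{"type":"array"},"squeeze":{"type":"number"}},"required":["increments"]}

```bash
mkdir -p pics; cat > h.py <<'E'
import numpy as np, cv2
from workcell import bot
def ray(ci,u,v):
    f=240/np.tan(np.radians(ci['fovy'])/2); R=np.array(ci['R']);t=np.array(ci['t'])
    d=R.T@np.array([(u-ci['cx'])/f,(v-ci['cy'])/f,1]); return -R.T@t, d/np.linalg.norm(d)
def onz(ci,u,v,z):
    o,d=ray(ci,u,v); return o+d*(z-o[2])/d[2]
def cross(a,b):
    (o1,d1),(o2,d2)=a,b
    s=np.linalg.lstsq(np.c_[d1,-d2],o2-o1,rcond=None)[0]
    p,q=o1+s[0]*d1,o2+s[1]*d2; return (p+q)/2,np.linalg.norm(p-q)
def proj(ci,X):
    f=240/np.tan(np.radians(ci['fovy'])/2); c=np.array(ci['R'])@X+ci['t']; return c[:2]/c[2]*f+[ci['cx'],ci['cy']]
def shot(n,f):
    ci=bot.camera_info(n); im=bot.camera(n)[:,:,::-1].copy(); cv2.imwrite('pics/'+f,im); return ci,im
E
python3 - <<'E'
from h import *
for n in('top','side'):
    ci,im=shot(n,n+'0.png'); print(n,ci['fovy'],ci['cx'],ci['cy'],np.round(ci['R'],3).tolist(),np.round(ci['t'],3))
    C=-np.array(ci['R']).T@ci['t'];print(C)
print(bot.get_obs())
E
```

```text
top 53.37261260825527 317.59735143673777 242.57793595014454 [[0.025, -1.0, 0.018], [-0.996, -0.026, -0.08], [0.081, -0.016, -0.997]] [-0.036  0.548  0.863]
[ 0.47751553 -0.00762542  0.90469622]
side 47.743892812434325 323.3852192199712 234.40767300617156 [[0.934, -0.358, -0.005], [-0.25, -0.642, -0.725], [0.256, 0.678, -0.689]] [-0.519  0.181  0.977]
[ 0.28003405 -0.73214987  0.80150505]
{'time': 0.1, 'q': array([ 7.32225385e+01,  5.00751096e+00,  1.00391158e+01,  9.51005133e+01,
       -3.32206040e-04,  9.00025040e+01]), 'qd': array([ 0.04356371,  0.00949496,  0.07516488, -0.12027635,  0.02150137,
       -0.05843821]), 'joint_efforts': array([ 1.16968845e-04, -5.21559477e+01,  4.65653443e+01,  1.59140682e-02,
        6.12430171e-06, -4.20605460e-06]), 'ee_pos': array([0.15869972, 0.52638133, 0.22825927]), 'tcp_rot': array([-1.79931092e+02,  3.35217299e-04,  1.63220035e+02]), 'wrist_force': array([1.04177345, 0.35443936, 0.86965209]), 'torque': array([ 0.02719473, -0.02761291, -0.0288322 ]), 'grasp_force': 0.0, 'opening': 0.08511489907589695}
```

View pics/top0.png

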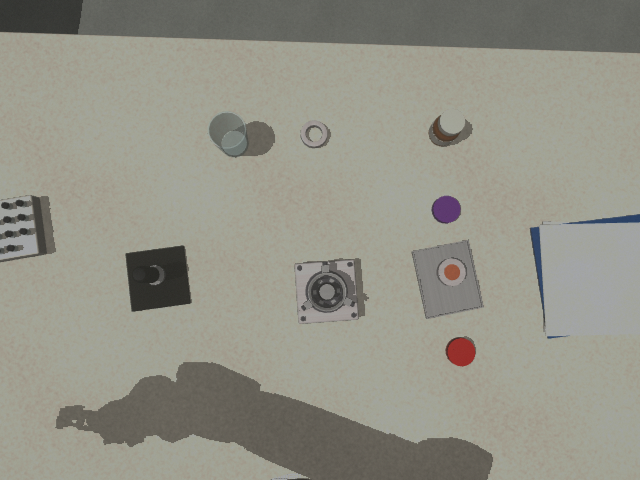

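View pics/side0.png

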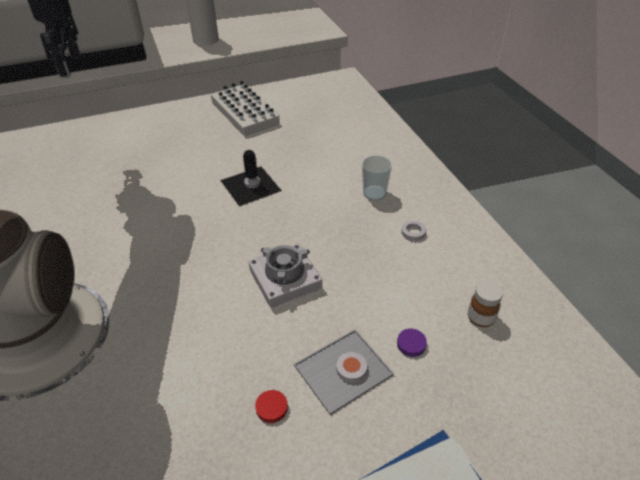

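The top view shows the pellet at (452,272), the cup at (328,291), the tamper at about (152,274) on the mat (158,279), and look-alikes in purple (446,209) and red (461,351). The side view shows the pellet at (351,366), the cup at (285,260) and the tamper handle at (250,165).

```bash
cat >> h.py <<'E'
def pel(im,cut=None):
    hsv=cv2.cvtColor(cv2.GaussianBlur(im,(3,3),0),cv2.COLOR_BGR2HSV)
    m=cv2.inRange(hsv,(4,80,80),(20,255,255)); 
    if cut: k=np.zeros_like(m);x0,y0,x1,y1=cut;k[y0:y1,x0:x1]=255;m&=k
    n,l,s,c=cv2.connectedComponentsWithStats(m); i=1+np.argmax(s[1:,4]); return c[i],s[i]
E
python3 - <<'E'
from h import *
T,S=[bot.camera_info(n) for n in('top','side')]
ti,si=[cv2.imread(f'pics/{n}0.png') for n in('top','side')]
a,sa=pel(ti,(415,240,485,320));b,sb=pel(si,(300,330,390,410));print(a,sa,b,sb)
print('pellet top',cross(ray(T,*a),ray(S,*b)), onz(T,*a,.0165))
print('cup',onz(T,328,291,.064),onz(S,285,260,.064))
print('tamper foot',onz(T,156,276,.02),onz(S,253,182,.02),'top',onz(T,151,273,.094), onz(S,250,154,.094))
print('mat',onz(T,158,279,.004))
cr=np.hstack([cv2.resize(ti[y-38:y+37,x-50:x+50],None,fx=4,fy=4,interpolation=2) for x,y in((328,291),(158,279))])
cr2=np.hstack([cv2.resize(si[y-38:y+37,x-50:x+50],None,fx=4,fy=4,interpolation=2) for x,y in((285,265),(250,172))])
cv2.imwrite('pics/cr.png',np.vstack([cr,cr2]))
E
```

```text
[451.67676768 271.72727273] [444 264  16  16 198] [351.17085427 364.44221106] [343 357  17  15 199]
pellet top (array([ 0.50138178, -0.2731205 ,  0.01864259]), np.float64(0.0002671887802874238)) [ 0.50131121 -0.27372118  0.0165    ]
cup [ 0.46080787 -0.04166236  0.064     ] [ 0.46214444 -0.04506157  0.064     ]
tamper foot [0.47961826 0.27330959 0.02      ] [0.48155113 0.26257529 0.02      ] top [0.48426859 0.25844032 0.094     ] [0.48370361 0.26927854 0.094     ]
mat [0.47415865 0.27438434 0.004     ]
```

View pics/cr.png

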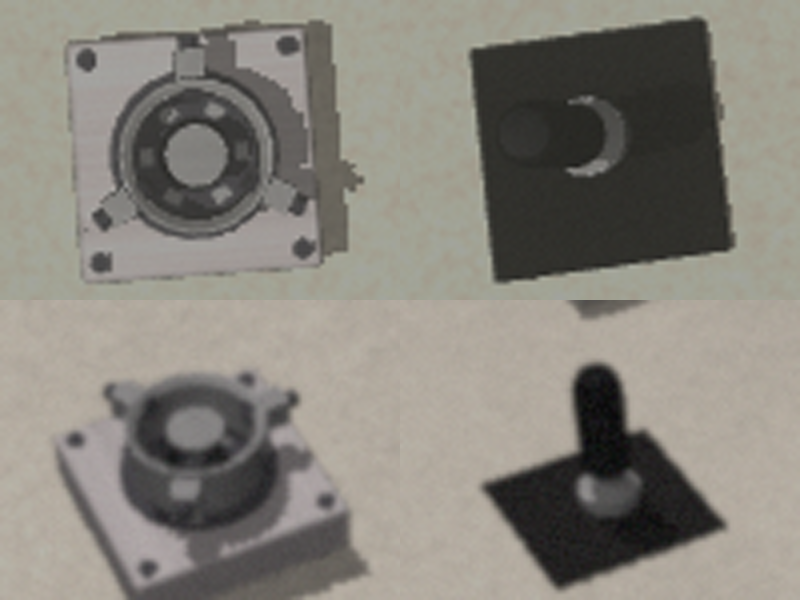

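Top-crop cup centre is about (327,292) px, with the catches toward world +x and at ±120°. The tamper stands upright on the mat. Now moving above the tamper to look with the wrist camera.

Call:
play_rows(
  increments=[
    {"slide":[0,0,0],"angular":[0,0,-8.4],"claw":1},
    {"slide":[0,0,0],"angular":[0,0,-8.4],"claw":1},
    {"slide":[-30,-25,0],"angular":[0,0,0],"claw":1},
    {"slide":[-35,-30,0],"angular":[0,0,0],"claw":1},
    {"slide":[-35,-30,0],"angular":[0,0,0],"claw":1},
    {"slide":[-35,-30,0],"angular":[0,0,0],"claw":1},
    {"slide":[-35,-30,0],"angular":[0,0,0],"claw":1},
    {"slide":[-35,-30,0],"angular":[0,0,0],"claw":1},
  ],
)

```text
time: 0.9
ee_pos: [0.3649, 0.3502, 0.2287]
tcp_rot: [-180.0, -0.0, -180.0]
wrist_force: [0.3, 0.9, 0.1]
opening: 0.0854
grasp_force: 0.0
```

Call:
play_rows(
  increments=[
    {"slide":[-35,-30,0],"angular":[0,0,0],"claw":1},
    {"slide":[-35,-30,0],"angular":[0,0,0],"claw":1},
    {"slide":[-20,-20,0],"angular":[0,0,0],"claw":1},
    {"slide":[0,0,0],"angular":[0,0,0],"claw":1},
    {"slide":[0,0,0],"angular":[0,0,0],"claw":1},
  ],
)

```text
time: 1.4
ee_pos: [0.454, 0.2713, 0.2285]
tcp_rot: [-180.0, -0.1, 179.9]
wrist_force: [-0.5, 0.3, 0.0]
opening: 0.0852
grasp_force: 0.0
```

```bash
python3 - <<'E'
from h import *
ci,im=shot('wrist','w1.png'); np.savez('pics/w1.npz',**{k:np.array(v) for k,v in ci.items()})
o=bot.get_obs();print(o['ee_pos'],o['tcp_rot'],bot.tcp_to_tips,o['wrist_force'])
print(-np.array(ci['R']).T@ci['t'],np.round(ci['R'],2).tolist(),ci['fovy'],ci['cx'],ci['cy'])
E
```

```text
[0.45353918 0.27184679 0.22860582] [-1.79993211e+02 -4.06877847e-02 -1.79996176e+02] 0.019 [ 0.21453385 -0.32162216 -0.24378033]
[0.37873008 0.27043642 0.37444522] [[0.0, 1.0, -0.0], [0.95, -0.0, 0.3], [0.3, -0.0, -0.95]] 70.42917780415168 320.3126052579836 239.68374854284374
```

View pics/w1.png

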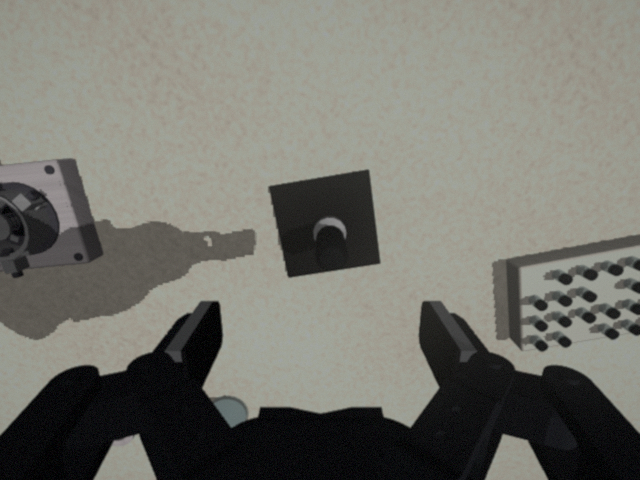

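Wrist view shows the mat (268–380, 170–277) with the tamper foot arc at about (330,222) and handle top near (331,258).

```bash
python3 - <<'E'
from h import *
from scipy.optimize import least_squares
d=np.load('pics/w1.npz');ci={k:d[k] for k in d};im=cv2.imread('pics/w1.png')
g=cv2.cvtColor(im,cv2.COLOR_BGR2GRAY)
m=np.zeros_like(g);m[200:262,300:362]=g[200:262,300:362]>75
ys,xs=np.nonzero(m);print(xs.min(),xs.max(),ys.min(),ys.max(),len(xs))
for r in range(210,262,4): print(r,g[r,306:356:2])
P=[]
for x in range(xs.min()+1,xs.max()):
    c=ys[xs==x]
    if len(c): P.append(onz(ci,x,c.min()-.5,.004)[:2])
P=np.array(P)
s=least_squares(lambda p:np.hypot(*(P-p).T)-.0185,P.mean(0)+[.01,0],loss='soft_l1',f_scale=.001);print(s.x,np.abs(s.fun).max())
for z in(.094,):print('handle top',onz(ci,331,258,z))
print('mat',[onz(ci,*p,.004)[:2].round(4) for p in((268,187),(369,170),(380,263),(289,277))])
# cup
T,S=[bot.camera_info(n) for n in('top','side')]
print('cup plate',cross(ray(T,327,291.8),ray(S,283.5,259)),onz(T,327,292,.064))
E
```

```text
316 345 217 237 235
210 [35 36 36 31 32 30 37 36 35 35 34 31 35 38 34 33 31 33 35 34 38 38 35 42
 35]
214 [37 37 32 32 35 37 30 32 33 37 33 35 32 34 33 34 35 30 40 34 37 37 36 35
 37]
218 [ 33  35  31  30  33  31  27  40  56  78 113 121 121 120 105  76  48  36
  32  34  34  35  36  37  39]
222 [ 35  32  30  29  29  42  76 113 123 124 127 130 132 134 136 140 140 132
  69  31  32  35  37  36  39]
226 [ 25  27  27  27  46  73  73  75  71  58  41  40  38  44  66 109 136 140
 138 104  37  35  32  34  36]
230 [ 29  25  23  32  69  74  65  30  17  22  19  20  24  22  23  22  23  64
 123 127  61  36  36  39  33]
234 [ 24  24  26  28  66  63  18  22  23  26  27  22  21  25  24  27  25  28
  44 112  71  33  31  40  34]
238 [31 24 24 31 61 40 23 21 24 24 20 32 23 26 27 24 27 19 31 63 47 36 34 36
 37]
242 [20 23 29 26 25 20 25 23 29 28 27 25 22 32 25 29 24 29 25 25 36 37 37 35
 35]
246 [25 29 23 28 23 26 24 25 23 22 25 20 27 29 27 28 27 27 26 27 34 36 33 36
 37]
250 [27 32 28 33 32 23 25 28 21 29 29 36 32 29 35 30 34 28 26 32 32 36 36 38
 34]
254 [31 33 35 32 31 26 19 21 28 30 27 26 33 30 31 35 33 32 31 29 30 32 37 38
 39]
258 [28 31 34 31 30 30 21 31 30 30 27 32 29 31 30 32 34 34 33 29 30 36 34 40
 39]
[0.48642794 0.28038357] 0.0012684198524533404
handle top [0.48351401 0.27925717 0.094     ]
mat [array([0.4346, 0.2128]), array([0.4166, 0.3221]), array([0.5234, 0.3393]), array([0.541 , 0.2326])]
cup plate (array([ 0.45998765, -0.04016645,  0.06271684]), np.float64(0.0013377461694806826)) [ 0.45902125 -0.03994943  0.064     ]
```

Call:
play_rows(
  increments=[
    {"slide":[0,-30,0],"angular":[0,0,0],"claw":1},
    {"slide":[2,-43,0],"angular":[0,0,0],"claw":1},
    {"slide":[4,-43,0],"angular":[0,0,0],"claw":1},
    {"slide":[4,-43,0],"angular":[0,0,0],"claw":1},
    {"slide":[4,-43,0],"angular":[0,0,0],"claw":1},
    {"slide":[4,-43,0],"angular":[0,0,0],"claw":1},
    {"slide":[2,-43,0],"angular":[0,0,0],"claw":1},
    {"slide":[0,-24,0],"angular":[0,0,0],"claw":1},
  ],
)

```text
time: 2.25
ee_pos: [0.4333, -0.0415, 0.2292]
tcp_rot: [-180.0, 0.0, -180.0]
wrist_force: [0.5, 0.8, -0.3]
opening: 0.0854
grasp_force: 0.0
```

Call:
play_rows(
  increments=[
    {"slide":[0,0,0],"angular":[0,0,0],"claw":1},
    {"slide":[0,0,0],"angular":[0,0,0],"claw":1},
  ],
)

```text
time: 2.45
ee_pos: [0.4338, -0.0396, 0.229]
tcp_rot: [180.0, 0.0, -180.0]
wrist_force: [0.2, 0.9, -0.4]
opening: 0.0857
grasp_force: 0.0
```

```bash
python3 - <<'E'
from h import *
ci,im=shot('wrist','w2.png'); np.savez('pics/w2.npz',**{k:np.array(v) for k,v in ci.items()})
o=bot.get_obs();print(o['ee_pos'],o['tcp_rot'])
u,v=proj(ci,np.array([.4595,-.0402,.0645])).round().astype(int);print(u,v)
cv2.imwrite('pics/w2c.png',cv2.resize(im[max(v-75,0):v+75,u-100:u+100],None,fx=4,fy=4,interpolation=2))
E
```

```text
[ 0.43391984 -0.03922693  0.22893269] [ 1.79981237e+02  7.60701106e-03 -1.79917294e+02]
321 243
```

View pics/w2c.png

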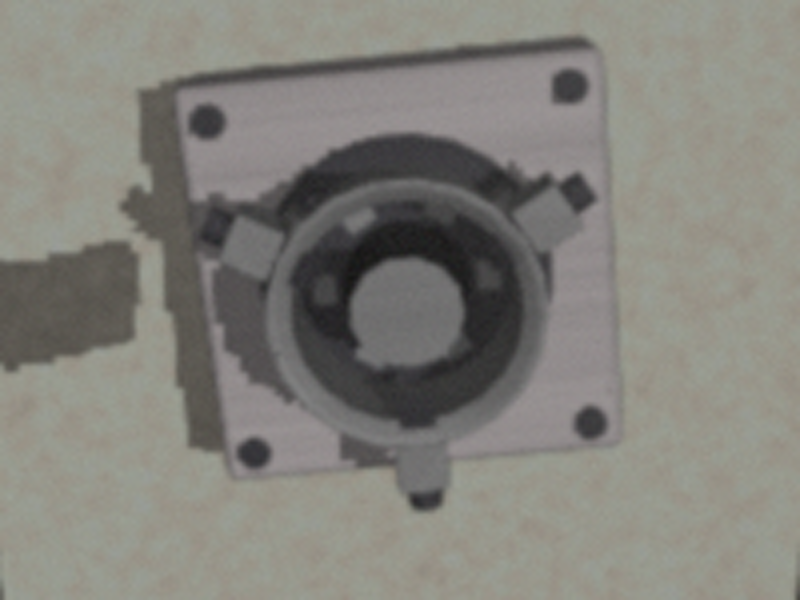

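Crop of the cup (origin (221,168), scale 4): the rim ellipse is centred at (407,313) and the plate at (407,311). Block bolt heads are also visible.

```bash
python3 - <<'E'
from h import *
d=np.load('pics/w2.npz');ci={k:d[k] for k in d}
f=lambda x,y:(221+x/4-.4,168+y/4-.4)
T,S=[bot.camera_info(n) for n in('top','side')]
print('rim',onz(ci,*f(407.5,313.5),.066)); print('plate',onz(ci,*f(407,311.5),.0625))
print('bolts',np.mean([onz(ci,*f(*p),.033) for p in((207,122),(569,86),(591,422),(254,453))],0))
for n,k,uv in(('top',T,(326.8,292)),('side',S,(283.5,259))):print(n,cross(ray(ci,*f(407,312)),ray(k,*uv)))
d=np.load('pics/w1.npz');c1={k:d[k] for k in d}
E
```

```text
rim [ 0.46193503 -0.0388558   0.066     ]
plate [ 0.46259735 -0.03895715  0.0625    ]
bolts [ 0.46293834 -0.03927892  0.033     ]
top (array([ 0.45919878, -0.03913373,  0.07310965]), np.float64(0.00023881833348779783))
side (array([ 0.4619082 , -0.03904685,  0.06174596]), np.float64(0.002035340446212432))
```

Call:
play_rows(
  increments=[
    {"slide":[-10,-30,0],"angular":[0,0,0],"claw":1},
    {"slide":[-10,-43,0],"angular":[0,0,0],"claw":1},
    {"slide":[-10,-43,0],"angular":[0,0,0],"claw":1},
    {"slide":[-10,-43,0],"angular":[0,0,0],"claw":1},
    {"slide":[-7,-43,0],"angular":[0,0,0],"claw":1},
    {"slide":[0,-30,25],"angular":[0,0,0],"claw":1},
    {"slide":[0,0,25],"angular":[0,0,0],"claw":1},
    {"slide":[0,0,0],"angular":[0,0,0],"claw":1},
  ],
)

```text
time: 3.3
ee_pos: [0.4805, -0.2708, 0.1752]
tcp_rot: [179.8, -0.3, -179.9]
wrist_force: [-0.1, 0.8, 0.7]
opening: 0.0853
grasp_force: 0.0
```

```bash
python3 - <<'E'
from h import *
ci,im=shot('wrist','w3.png')
o=bot.get_obs();print(o['ee_pos'],o['tcp_rot'])
print(proj(ci,np.array([.5014,-.2735,.0165])))
a,s=pel(im);print(a,s,onz(ci,*a,.0165))
T,S=[bot.camera_info(n) for n in('top','side')]
print(cross(ray(ci,*a),ray(T,451.68,271.73)),cross(ray(ci,*a),ray(S,351.17,364.44)))
E
```

```text
[ 0.48093811 -0.27064861  0.17759124] [ 1.79893151e+02 -1.59283414e-01 -1.79891844e+02]
[318.31626773 241.0838995 ]
[318.89946381 244.39276139] [304 230  31  30 746] [ 0.50466907 -0.2729536   0.0165    ]
(array([ 0.50174102, -0.27232397,  0.0234363 ]), np.float64(0.0017849811469259572)) (array([ 0.5026483 , -0.27302575,  0.01893429]), np.float64(0.0023489443723130046))
```

Call:
play_rows(
  increments=[
    {"slide":[-12,-1.5,25],"angular":[0,0,0],"claw":0.45},
    {"slide":[-10,-1,35],"angular":[0,0,0],"claw":0.45},
    {"slide":[0,0,35],"angular":[0,0,0],"claw":0.45},
    {"slide":[0,0,25],"angular":[0,0,0],"claw":0.45},
    {"slide":[0,0,15],"angular":[0,0,0],"claw":0.45},
    {"slide":[0,0,0],"angular":[0,0,0],"claw":0.45},
    {"slide":[0,0,0],"angular":[0,0,0],"claw":0.45},
  ],
  squeeze=30,
)

```text
time: 4.05
ee_pos: [0.504, -0.2745, 0.0458]
tcp_rot: [-179.9, 0.1, -179.9]
wrist_force: [0.1, 0.4, 1.0]
opening: 0.0617
grasp_force: 0.0
```

```bash
python3 - <<'E'
from h import *
ci,im=shot('wrist','w4.png')
o=bot.get_obs();print(o['ee_pos'],o['tcp_rot'],o['opening'])
cv2.imwrite('pics/w4b.png',cv2.convertScaleAbs(im,alpha=1.5,beta=20))
p=o['ee_pos']
for y in(-.03,.03):
  for z in(0,.01,.019):print(y,z,[proj(ci,p+[x,y,-z]).round().tolist() for x in(-.011,.011)])
a,s=pel(im);print(a,s)
E
```

```text
[ 0.50420916 -0.27484175  0.04608714] [-1.79926518e+02  1.38765249e-01 -1.79940346e+02] 0.06156018716706173
-0.03 0 [[258.0, 278.0], [260.0, 320.0]]
-0.03 0.01 [[261.0, 270.0], [264.0, 309.0]]
-0.03 0.019 [[264.0, 263.0], [266.0, 301.0]]
0.03 0 [[387.0, 278.0], [384.0, 320.0]]
0.03 0.01 [[383.0, 270.0], [381.0, 310.0]]
0.03 0.019 [[380.0, 263.0], [378.0, 301.0]]
[325.18729097 274.78308648] [ 299  250   54   50 2093]
```

View pics/w4b.png

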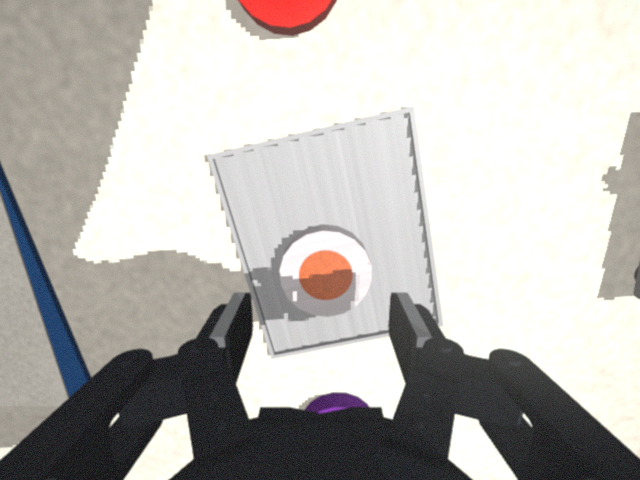

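The view shows the pellet centred between the fingertips (inner tips at about (250,293) and (391,293)), with the tray's −y lip just under the left finger. I'll descend slowly and feel for the lip to fix the tip height.

Call:
play_rows(
  increments=[
    {"slide":[0,1,6],"angular":[0,0,0],"claw":0.4},
    {"slide":[0,1,6],"angular":[0,0,0],"claw":0.4},
    {"slide":[0,0,3],"angular":[0,0,0],"claw":0.4},
    {"slide":[0,0,2],"angular":[0,0,0],"claw":0.4},
    {"slide":[0,0,0],"angular":[0,0,0],"claw":0.4},
  ],
)

```text
time: 4.6
ee_pos: [0.5029, -0.2727, 0.0265]
tcp_rot: [180.0, -0.0, -180.0]
wrist_force: [0.5, 0.6, 0.3]
opening: 0.06
grasp_force: 0.0
```

Call:
play_rows(
  increments=[
    {"slide":[0,0,1],"angular":[0,0,0],"claw":0.4},
    {"slide":[0,0,1],"angular":[0,0,0],"claw":0.4},
    {"slide":[0,0,0],"angular":[0,0,0],"claw":0.4},
  ],
)

```text
time: 4.9
ee_pos: [0.503, -0.2728, 0.0248]
tcp_rot: [180.0, -0.0, -180.0]
wrist_force: [0.1, -0.8, 0.7]
opening: 0.06
grasp_force: 0.0
```

```bash
python3 - <<'E'
from h import *
ci,im=shot('wrist','w5.png')
o=bot.get_obs();print(o['ee_pos'],o['tcp_rot'],o['opening'],o['wrist_force'])
cv2.imwrite('pics/w5b.png',cv2.resize(cv2.convertScaleAbs(im[200:400,200:440],alpha=1.5,beta=20),None,fx=3,fy=3))
E
```

```text
[ 0.50305067 -0.27280391  0.02488001] [-1.79999490e+02 -2.52727445e-03 -1.79980105e+02] 0.05994462523088577 [ 0.17999981 -0.19344953 -0.280938  ]
```

View pics/w5b.png

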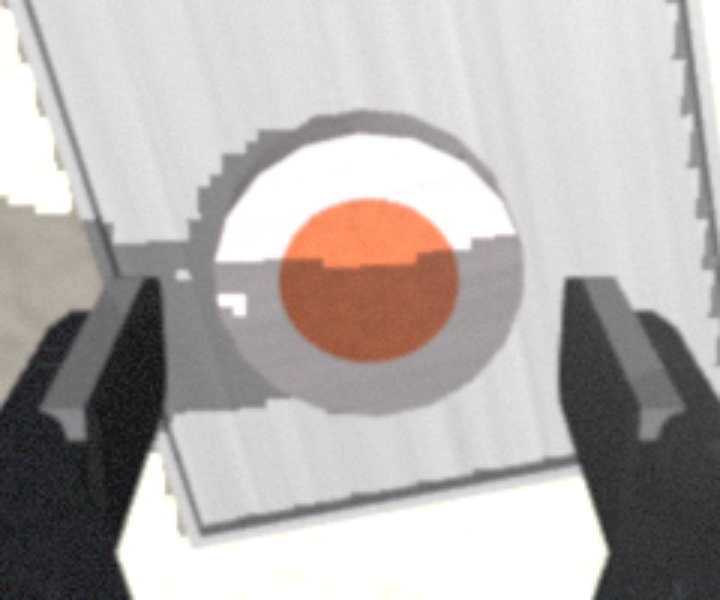

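Fingertips still look above the pellet top (tip rows about 293–330 against pellet centre (323,292)) and there is no contact yet. I'll keep feeling down in 1 mm steps.

Call:
play_rows(
  increments=[
    {"slide":[0,1,1],"angular":[0,0,0],"claw":0.4},
    {"slide":[0,0,1],"angular":[0,0,0],"claw":0.4},
    {"slide":[0,0,1],"angular":[0,0,0],"claw":0.4},
  ],
)

```text
time: 5.25
ee_pos: [0.5031, -0.2717, 0.0218]
tcp_rot: [-180.0, 0.0, -180.0]
wrist_force: [-0.1, 0.2, -0.1]
opening: 0.0599
grasp_force: 0.0
```

Call:
play_rows(
  increments=[
    {"slide":[0,0,1],"angular":[0,0,0],"claw":0.4},
    {"slide":[0,0,1],"angular":[0,0,0],"claw":0.4},
  ],
)

```text
time: 5.45
ee_pos: [0.5031, -0.2718, 0.0198]
tcp_rot: [180.0, -0.0, -180.0]
wrist_force: [0.2, -0.1, 0.6]
opening: 0.0595
grasp_force: 0.0
```

Call:
play_rows(
  increments=[
    {"slide":[0,0,1],"angular":[0,0,0],"claw":0.4},
    {"slide":[0,0,1],"angular":[0,0,0],"claw":0.4},
  ],
)

```text
time: 5.65
ee_pos: [0.5031, -0.2718, 0.0178]
tcp_rot: [-180.0, 0.0, -180.0]
wrist_force: [-0.5, -0.5, 0.5]
opening: 0.0593
grasp_force: 0.0
```

Call:
play_rows(
  increments=[
    {"slide":[0,0,1],"angular":[0,0,0],"claw":0.4},
    {"slide":[0,0,1],"angular":[0,0,0],"claw":0.4},
  ],
)

```text
time: 5.85
ee_pos: [0.5031, -0.2718, 0.0158]
tcp_rot: [-180.0, 0.0, -180.0]
wrist_force: [0.6, 0.6, -0.3]
opening: 0.0597
grasp_force: 0.0
```

```bash
python3 - <<'E'
from h import *
ci,im=shot('side','s5.png')
o=bot.get_obs();print(o['ee_pos'],o['opening'],o['wrist_force'])
u,v=proj(ci,o['ee_pos']).round().astype(int);print(u,v)
cv2.imwrite('pics/s5b.png',cv2.resize(im[v-70:v+50,u-80:u+80],None,fx=5,fy=5,interpolation=2))
E
```

```text
[ 0.50299807 -0.27174994  0.01563854] 0.059652261956522394 [-0.06542     0.08042574 -1.2245654 ]
352 364
```

View pics/s5b.png

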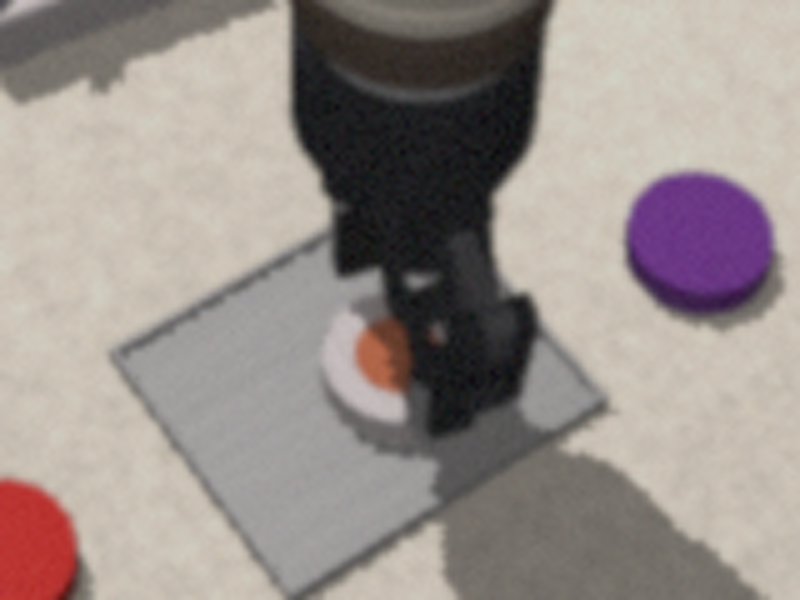

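The side view shows the near finger's lower corner at crop (430,433), i.e. px (358,380.6), inside the tray near the pellet's level.

```bash
python3 - <<'E'
from h import *
S=bot.camera_info('side')
for c in((430,433),(520,395)):
  print([onz(S,272+c[0]/5,294+c[1]/5,z).round(4).tolist() for z in(0,.003,.006,.009,.012,.016)])
E
```

```text
[[0.5051, -0.2951, 0.0], [0.5043, -0.2968, 0.003], [0.5034, -0.2984, 0.006], [0.5026, -0.3, 0.009], [0.5018, -0.3017, 0.012], [0.5006, -0.3039, 0.016]]
[[0.5393, -0.2928, 0.0], [0.5383, -0.2945, 0.003], [0.5374, -0.2961, 0.006], [0.5364, -0.2977, 0.009], [0.5354, -0.2994, 0.012], [0.5341, -0.3016, 0.016]]
```

Call:
play_rows(
  increments=[
    {"slide":[0,0,1],"angular":[0,0,0],"claw":0.4},
    {"slide":[0,0,1],"angular":[0,0,0],"claw":0.4},
  ],
)

```text
time: 6.1
ee_pos: [0.5031, -0.2718, 0.0138]
tcp_rot: [-180.0, 0.0, -180.0]
wrist_force: [-0.6, -0.1, 0.6]
opening: 0.0595
grasp_force: 0.0
```

Call:
play_rows(
  increments=[
    {"slide":[0,0,1],"angular":[0,0,0],"claw":0.4},
    {"slide":[0,0,1],"angular":[0,0,0],"claw":0.4},
    {"slide":[0,0,1],"angular":[0,0,0],"claw":0.4},
  ],
)

```text
time: 6.4
ee_pos: [0.5031, -0.2718, 0.0108]
tcp_rot: [-180.0, 0.0, -180.0]
wrist_force: [0.1, -0.7, -0.3]
opening: 0.0599
grasp_force: 0.0
```

Call:
play_rows(
  increments=[
    {"slide":[0,0,1],"angular":[0,0,0],"claw":0.4},
    {"slide":[0,0,1],"angular":[0,0,0],"claw":0.4},
  ],
)

```text
time: 6.6
ee_pos: [0.5031, -0.2718, 0.0088]
tcp_rot: [180.0, -0.0, -180.0]
wrist_force: [-0.2, -0.2, 0.8]
opening: 0.0601
grasp_force: 0.0
```

```bash
python3 - <<'E'
from h import *
ci,im=shot('wrist','w6.png')
o=bot.get_obs();print(o['ee_pos'],o['opening'],o['wrist_force'],o['q'])
a,s=pel(im);print(a,s)
W=cv2.convertScaleAbs(im[200:400,200:440],alpha=1.5,beta=20)
A=cv2.imread('pics/s5.png')
c2,s2=shot('side','s6.png')
cv2.imwrite('pics/w6b.png',np.hstack([cv2.resize(W,(480,400)),cv2.resize(s2[330:410,320:384],(320,400),interpolation=2)]))
E
```

```text
[ 0.50299572 -0.27172216  0.00863177] 0.059843548990366875 [-0.28520485 -0.44336484  0.47875046] [-2.83771643e+01  9.49609107e+00 -9.41723540e+00  7.11002685e+01
 -2.17778933e-03 -2.84011383e+01]
[320.35784314 308.87679739] [ 288  280   66   59 3060]
```

View pics/w6b.png

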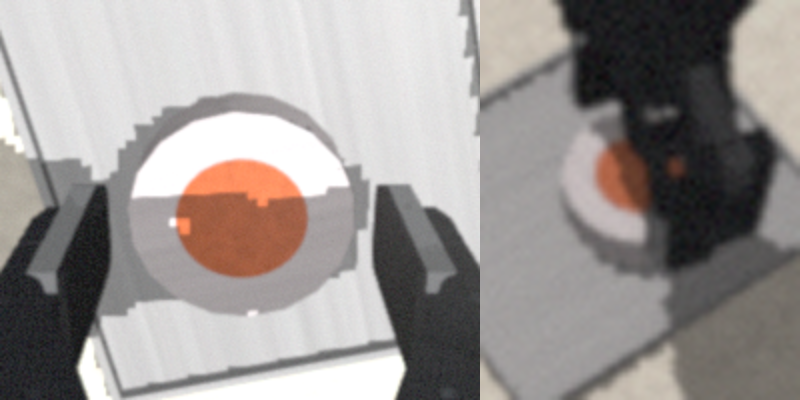

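Pellet width (112 px) and finger gap (132 px) say the tips are now about level with the pellet top, at TCP z = 0.009. Continuing down by feel.

Call:
play_rows(
  increments=[
    {"slide":[0,0,1],"angular":[0,0,0],"claw":0.4},
    {"slide":[0,0,1],"angular":[0,0,0],"claw":0.4},
    {"slide":[0,0,1],"angular":[0,0,0],"claw":0.4},
    {"slide":[0,0,1],"angular":[0,0,0],"claw":0.4},
  ],
)

```text
time: 7.1
ee_pos: [0.5031, -0.2718, 0.0048]
tcp_rot: [-180.0, -0.0, -180.0]
wrist_force: [0.5, -0.4, -0.1]
opening: 0.0599
grasp_force: 0.0
```

Call:
play_rows(
  increments=[
    {"slide":[0,0,1],"angular":[0,0,0],"claw":0.4},
    {"slide":[0,0,1],"angular":[0,0,0],"claw":0.4},
  ],
)

```text
time: 7.3
ee_pos: [0.5031, -0.2718, 0.0028]
tcp_rot: [180.0, -0.0, -180.0]
wrist_force: [0.5, -0.6, 0.1]
opening: 0.0598
grasp_force: 0.0
```

Call:
play_rows(
  increments=[
    {"slide":[0,0,1],"angular":[0,0,0],"claw":0.4},
    {"slide":[0,0,1],"angular":[0,0,0],"claw":0.4},
  ],
)

```text
time: 7.5
ee_pos: [0.5031, -0.2718, 0.0008]
tcp_rot: [180.0, -0.0, -180.0]
wrist_force: [-0.9, 0.2, 0.5]
opening: 0.0597
grasp_force: 0.0
```

Call:
play_rows(
  increments=[
    {"slide":[0,0,0],"angular":[0,0,0],"claw":0.28},
    {"slide":[0,0,0],"angular":[0,0,0],"claw":0.15},
    {"slide":[0,0,0],"angular":[0,0,0],"claw":0.1},
    {"slide":[0,0,0],"angular":[0,0,0],"claw":0.1},
    {"slide":[0,0,0],"angular":[0,0,0],"claw":0.1},
  ],
  squeeze=30,
)

```text
time: 8.0
ee_pos: [0.5032, -0.2718, 0.0011]
tcp_rot: [-180.0, 0.0, -180.0]
wrist_force: [-1.1, 0.2, 2.4]
opening: 0.0503
grasp_force: 31.6
```

```bash
python3 - <<'E'
from h import *
ci,im=shot('wrist','w7.png')
o=bot.get_obs();print(o['ee_pos'],o['opening'],o['wrist_force'],o['grasp_force'])
a,s=pel(im);print(a,s)
np.set_printoptions(linewidth=250)
g=cv2.cvtColor(im,cv2.COLOR_BGR2GRAY)
for r in range(280,350,8): print(r,g[r,236:404:4])
E
```

```text
[ 0.50314973 -0.27180684  0.00104103] 0.05038221328203648 [-0.20728022  0.84287921  3.03501879] 31.596617102622986
[320.33084948 317.93561848] [ 286  288   70   61 3355]
280 [139 142 135 135 137 131 120  78  80  69 121 165 164 166 164 163 163 167 167 169 170 171 168 169 170 168 165 163 162 158 160 163 138  91 140 135 136 139 138 136 136 140]
288 [ 79  81  80  79  79  80  82  83  70 167 169 170 171 170 168 170 168 166 156 129 110 110 112 125 155 165 166 167 167 168 169 169 167 167 130  82  83 131 137 140 138 136]
296 [ 81  80  79  69  69  63  15  63 167 164 163 162 164 165 165 137 101 102 103 101 101 108 105 107 104 108 108 116 165 165 169 163 166 168 161  82  30  56  75  74 111 136]
304 [  4  19  70  71  69  11  11  97 162 163 165 171  95  95  58  61  62  59  63  63  61  78  79  80 109 107 109 104 107  87  99  97  99  97  99  97  34  33  67  75  74  51]
312 [ 21  61  60  62  18  11  20  96  96  96  98  96  96  59  60  59  62  65  60  57  63  62  62  63  62  63  65  61  61  62  98  97 100  97  95  97  44  33  27  73  72  75]
320 [ 62  58  63  23   8   5  11  99  98  99  96  99  98  56  64 105  56  57  62  61  63  65  62  62  63 103  70  63  62  64  93  95  95  97  94  96  30  24  25  33  66  70]
328 [ 60  63  45  12   9   6   7  98 100  99  99  98 101  75  60  58  61  60  65  60  60  61  65  66  64 105  73  61  62  64  94  97  94  95  93  99  16  24  26  21  37  63]
336 [72 78 21  7  8  5 10 44 96 93 94 95 95 94 86 61 56 62 59 63 61 55 60 59 60 78 61 62 72 95 97 95 96 99 99 68 18 26 20 27 26 82]
344 [ 13  19  14  10   1  15  10  77  79  94  93  97  95  95  94  99  91  63  59  61  58  62  62  59  62  63  87  98  98  97  94  97  93  96  94 132  25  22  24  22  23  30]
```

Call:
play_rows(
  increments=[
    {"slide":[0,0,-5],"angular":[0,0,0],"claw":0.1},
    {"slide":[0,0,-10],"angular":[0,0,0],"claw":0.1},
    {"slide":[0,0,-15],"angular":[0,0,0],"claw":0.1},
    {"slide":[0,0,-20],"angular":[0,0,0],"claw":0.1},
    {"slide":[0,0,-20],"angular":[0,0,0],"claw":0.1},
    {"slide":[0,0,-15],"angular":[0,0,0],"claw":0.1},
    {"slide":[0,0,-5],"angular":[0,0,0],"claw":0.1},
    {"slide":[0,0,0],"angular":[0,0,0],"claw":0.1},
  ],
)

```text
time: 8.85
ee_pos: [0.5035, -0.272, 0.0918]
tcp_rot: [-180.0, 0.1, -180.0]
wrist_force: [-0.8, 0.4, -2.3]
opening: 0.0505
grasp_force: 31.6
```

```bash
python3 - <<'E'
from h import *
ci,im=shot('wrist','w8.png')
o=bot.get_obs();print(o['ee_pos'],o['opening'],o['wrist_force'],o['grasp_force'],o['torque'])
a,s=pel(im);print(a,s)
E
```

```text
[ 0.50309266 -0.27175673  0.09077951] 0.05063507212197345 [ 1.03933797 -0.38401373 -3.01293694] 31.556140780448914 [-0.01855325  0.05574689 -0.03085694]
[320.30262373 317.95468098] [ 286  288   70   61 3354]
```

The pellet is held firmly and hasn't shifted in the grip. Moving over the cup.

Call:
play_rows(
  increments=[
    {"slide":[3,20,0],"angular":[0,0,0],"claw":0.1},
    {"slide":[6,35,0],"angular":[0,0,0],"claw":0.1},
    {"slide":[8,40,0],"angular":[0,0,0],"claw":0.1},
    {"slide":[8,40,0],"angular":[0,0,0],"claw":0.1},
    {"slide":[8,40,0],"angular":[0,0,0],"claw":0.1},
    {"slide":[6,35,0],"angular":[0,0,0],"claw":0.1},
    {"slide":[3,22.5,0],"angular":[0,0,0],"claw":0.1},
    {"slide":[0,0,0],"angular":[0,0,0],"claw":0.1},
  ],
)

```text
time: 9.7
ee_pos: [0.46, -0.037, 0.0899]
tcp_rot: [180.0, -0.1, -179.8]
wrist_force: [-0.2, -0.5, -1.7]
opening: 0.0502
grasp_force: 31.8
```

Call:
play_rows(
  increments=[
    {"slide":[0,0,8],"angular":[0,0,0],"claw":0.1},
    {"slide":[0,0,8],"angular":[0,0,0],"claw":0.1},
    {"slide":[0,0,5],"angular":[0,0,0],"claw":0.1},
    {"slide":[0,0,0],"angular":[0,0,0],"claw":0.1},
    {"slide":[0,0,0],"angular":[0,0,0],"claw":0.1},
  ],
)

```text
time: 10.2
ee_pos: [0.4609, -0.0397, 0.0696]
tcp_rot: [180.0, -0.0, 180.0]
wrist_force: [0.5, 0.6, -0.8]
opening: 0.0505
grasp_force: 31.8
```

```bash
python3 - <<'E'
from h import *
ci,im=shot('wrist','w9.png')
c2,i2=shot('top','t9.png')
o=bot.get_obs();print(o['ee_pos'],o['opening'],o['wrist_force'],o['grasp_force'],o['torque'])
a=cv2.resize(cv2.convertScaleAbs(im[230:380,230:410],alpha=1.5,beta=10),(600,500))
cv2.imwrite('pics/w9b.png',a)
c3,i3=shot('side','s9.png')
a,s=pel(i3,(250,210,320,300));print(a,s,onz(c3,*a,.079))
E
```

```text
[ 0.46115681 -0.03961453  0.07007374] 0.05064660506079443 [-0.37013634 -0.17519078 -0.99397714] 31.794278025627136 [-0.01662138 -0.00711183  0.0121179 ]
[278.         250.91428571] [276 246   5  10  35] [ 0.45351924 -0.03182531  0.079     ]
```

View pics/w9b.png

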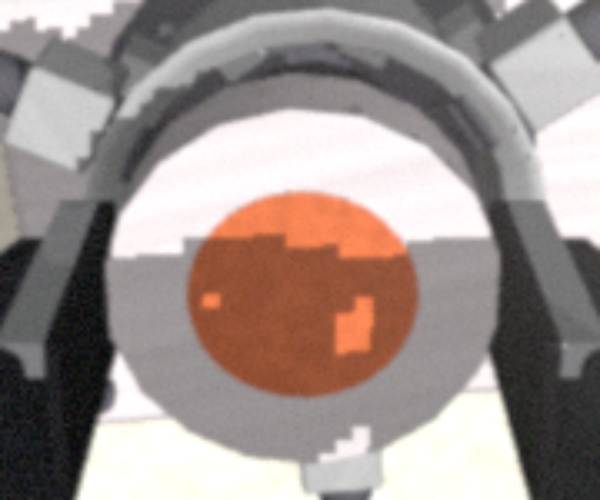

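The wrist close-up shows the pellet at crop (302,293), with the rim centred about 1.5 mm further in +y and +x. Correcting, then lowering until it takes the plate's push.

Call:
play_rows(
  increments=[
    {"slide":[-1.5,1.5,0],"angular":[0,0,0],"claw":0.1},
    {"slide":[0,0,2],"angular":[0,0,0],"claw":0.1},
    {"slide":[0,0,2],"angular":[0,0,0],"claw":0.1},
    {"slide":[0,0,2],"angular":[0,0,0],"claw":0.1},
    {"slide":[0,0,0],"angular":[0,0,0],"claw":0.1},
  ],
)

```text
time: 10.85
ee_pos: [0.4622, -0.0377, 0.0635]
tcp_rot: [180.0, -0.0, -180.0]
wrist_force: [-0.2, -0.0, -2.3]
opening: 0.0509
grasp_force: 31.8
```

Call:
play_rows(
  increments=[
    {"slide":[0,0,1],"angular":[0,0,0],"claw":0.1},
    {"slide":[0,0,1],"angular":[0,0,0],"claw":0.1},
    {"slide":[0,0,0],"angular":[0,0,0],"claw":0.1},
  ],
)

```text
time: 11.15
ee_pos: [0.4624, -0.0378, 0.0618]
tcp_rot: [-180.0, -0.0, -180.0]
wrist_force: [0.7, 0.1, -2.5]
opening: 0.0506
grasp_force: 31.8
```

```bash
python3 - <<'E'
from h import *
F=[];P=[]
for i in range(6):
  bot.camera('top');o=bot.get_obs();F.append(np.r_[o['wrist_force'],o['torque']]);P.append(o['ee_pos'])
print(np.mean(F,0).round(3),np.mean(P,0).round(4),o['time'])
E
```

```text
[-1.710e-01  2.610e-01 -1.517e+00  1.000e-03 -9.000e-03 -2.000e-02] [ 0.4625 -0.0378  0.0619] 11.45
```

Call:
play_rows(
  increments=[
    {"slide":[0,0,0.5],"angular":[0,0,0],"claw":0.1},
    {"slide":[0,0,0.5],"angular":[0,0,0],"claw":0.1},
    {"slide":[0,0,0],"angular":[0,0,0],"claw":0.1},
  ],
)

```text
time: 11.75
ee_pos: [0.4625, -0.0378, 0.061]
tcp_rot: [-180.0, 0.0, -180.0]
wrist_force: [-0.7, -0.4, 0.3]
opening: 0.0502
grasp_force: 31.9
```

```bash
cat >> h.py <<'E'
def avg(n=4):
    F=[];P=[]
    for i in range(n):
        bot.camera('top');o=bot.get_obs();F.append(np.r_[o['wrist_force'],o['torque']]);P.append(o['ee_pos'])
    print(np.mean(F,0).round(3),np.mean(P,0).round(4),o['time'],o['opening'],o['grasp_force'])
E
python3 -c "
from h import *
avg()"
```

```text
[-0.819  0.394 -0.541 -0.011  0.095  0.   ] [ 0.4625 -0.0378  0.061 ] 11.95 0.050537459249140076 31.90820574760437
```

Call:
play_rows(
  increments=[
    {"slide":[0,0,0.5],"angular":[0,0,0],"claw":0.1},
    {"slide":[0,0,0.5],"angular":[0,0,0],"claw":0.1},
    {"slide":[0,0,0],"angular":[0,0,0],"claw":0.1},
  ],
)

```text
time: 12.25
ee_pos: [0.4626, -0.0378, 0.0604]
tcp_rot: [-180.0, 0.0, -180.0]
wrist_force: [-2.4, 0.3, 4.6]
opening: 0.0506
grasp_force: 33.9
```

```bash
python3 -c "
from h import *
avg()"
```

```text
[-2.491 -0.105  5.258  0.068  0.466  0.027] [ 0.4626 -0.0378  0.0603] 12.45 0.05041421477068021 34.29944502568105
```

Call:
play_rows(
  increments=[
    {"slide":[1,0,-0.5],"angular":[0,0,0],"claw":0.1},
    {"slide":[0,0,0],"angular":[0,0,0],"claw":0.1},
  ],
)

```text
time: 12.65
ee_pos: [0.4616, -0.0378, 0.0605]
tcp_rot: [-180.0, 0.0, -180.0]
wrist_force: [0.8, -1.1, 2.0]
opening: 0.0506
grasp_force: 33.0
```

```bash
python3 -c "
from h import *
avg()"
```

```text
[ 0.493 -0.212  2.215  0.031 -0.067  0.003] [ 0.4616 -0.0378  0.0604] 12.85 0.050528266758205154 33.04403070047556
```

Call:
play_rows(
  increments=[
    {"slide":[0,0,0],"angular":[0,0,0],"claw":0.25},
    {"slide":[0,0,0],"angular":[0,0,0],"claw":0.35},
    {"slide":[0,0,0],"angular":[0,0,0],"claw":0.5},
    {"slide":[0,0,0],"angular":[0,0,0],"claw":0.6},
    {"slide":[0,0,-10],"angular":[0,0,0],"claw":0.6},
    {"slide":[0,0,-30],"angular":[0,0,0],"claw":0.6},
    {"slide":[15,0,-40],"angular":[0,0,0],"claw":0.6},
    {"slide":[15,0,-40],"angular":[0,0,0],"claw":1},
  ],
)

```text
time: 13.65
ee_pos: [0.4307, -0.0378, 0.1821]
tcp_rot: [180.0, -0.0, -180.0]
wrist_force: [1.1, -0.5, 0.7]
opening: 0.0805
grasp_force: 0.0
```

Call:
play_rows(
  increments=[
    {"slide":[0,0,-20],"angular":[0,0,0],"claw":1},
    {"slide":[0,0,0],"angular":[0,0,0],"claw":1},
    {"slide":[0,0,0],"angular":[0,0,0],"claw":1},
  ],
)

```text
time: 13.95
ee_pos: [0.4317, -0.0378, 0.2008]
tcp_rot: [-180.0, 0.1, -180.0]
wrist_force: [-0.9, 1.1, -0.4]
opening: 0.0858
grasp_force: 0.0
```

```bash
python3 - <<'E'
from h import *
o=bot.get_obs();print(o['ee_pos'],o['tcp_rot'])
ci,im=shot('wrist','w10.png');a,s=pel(im);print(a,s)
T,S=[bot.camera_info(n) for n in('top','side')]
ti=bot.camera('top')[:,:,::-1];si=bot.camera('side')[:,:,::-1]
b,_=pel(np.ascontiguousarray(ti),(290,255,370,330));c,q=pel(np.ascontiguousarray(si),(250,220,325,300));print(b,_,c,q)
z=.0765
print(onz(ci,*a,z),onz(T,*b,z),onz(S,*c,z)); print(cross(ray(T,*b),ray(S,*c)))
# ring outline ellipse (bright), in wrist
hsv=cv2.cvtColor(im,cv2.COLOR_BGR2HSV)
np.save('pics/w10.npy',im)
x,y=a.astype(int); print(im[y,x-40:x+41:4].sum(1)//3, im[y-40:y+41:4,x].sum(1)//3)
E
```

```text
[ 0.4317126  -0.03782166  0.20077587] [-1.79995061e+02  5.72556865e-02 -1.79975413e+02]
[320.3206278  263.44058296] [303 248  35  32 892]Traceback (most recent call last):
  File "<stdin>", line 6, in <module>
  File "h.py", line 20, in pel
    n,l,s,c=cv2.connectedComponentsWithStats(m); i=1+np.argmax(s[1:,4]); return c[i],s[i]
                                                     ~~~~~~~~~^^^^^^^^^
    return _wrapfunc(a, 'argmax', axis=axis, out=out, **kwds)
    return bound(*args, **kwds)
ValueError: attempt to get argmax of an empty sequence
```

Call:
play_rows(
  increments=[
    {"slide":[0,30,0],"angular":[0,0,0],"claw":1},
    {"slide":[-3,43,0],"angular":[0,0,0],"claw":1},
    {"slide":[-3,43,0],"angular":[0,0,0],"claw":1},
    {"slide":[-4,43,0],"angular":[0,0,0],"claw":1},
    {"slide":[-4,43,0],"angular":[0,0,0],"claw":1},
    {"slide":[-4,43,0],"angular":[0,0,0],"claw":1},
    {"slide":[-3,43,0],"angular":[0,0,0],"claw":1},
    {"slide":[0,29,0],"angular":[0,0,0],"claw":1},
  ],
)

```text
time: 14.9
ee_pos: [0.4518, 0.2816, 0.1988]
tcp_rot: [-179.9, -0.1, -179.9]
wrist_force: [0.7, 0.1, -0.0]
opening: 0.0853
grasp_force: 0.0
```

Call:
play_rows(
  increments=[
    {"slide":[0,0,0],"angular":[0,0,0],"claw":1},
    {"slide":[0,0,0],"angular":[0,0,0],"claw":1},
  ],
)

```text
time: 15.1
ee_pos: [0.4518, 0.2794, 0.1991]
tcp_rot: [-179.9, -0.1, -179.9]
wrist_force: [0.4, -0.4, -0.1]
opening: 0.0854
grasp_force: 0.0
```

```bash
python3 - <<'E'
from h import *
from scipy.optimize import least_squares
ims=[]
o=bot.get_obs();ci,_=shot('wrist','w11.png')
for i in range(6): ims.append(bot.camera('wrist')[:,:,::-1].astype(float))
p=o['ee_pos'];print(p,o['tcp_rot'],o['time'])
im=np.mean(ims,0);np.save('pics/w11.npy',im);np.savez('pics/w11.npz',**{k:np.array(v) for k,v in ci.items()})
g=im.mean(2)
u,v=proj(ci,np.array([.485,.280,.06])).round().astype(int);print(u,v)
np.set_printoptions(linewidth=260)
sub=cv2.resize(g[v-44:v+44,u-44:u+44],None,fx=.5,fy=.33,interpolation=cv2.INTER_AREA).round().astype(int)
print(u-44,v-44)
for r in sub:print(' '.join('%3d'%x for x in r))
# pellet in cup from w10
f=np.load('pics/w10.npy')
C=dict(ci);C['t']=np.array(ci['t'])+np.array(ci['R'])@(p-np.array([.4317,-.0378,.2008]))
print('pellet',onz(C,320.32,263.44,.0765))
E
```

```text
[0.45184758 0.27937817 0.19909029] [-1.79915652e+02 -1.14508739e-01 -1.79894281e+02] 15.1
323 260
279 216
 34  33  33  34  34  33  33  33  33  33  33  33  33  33  32  32  33  33  32  33  33  33  33  33  34  33  34  34  34  35  35  35  36  35  36  37  37  38  38  38  39  39  40  40
 33  33  33  33  33  33  32  32  32  32  32  33  33  32  32  32  32  32  33  32  33  33  33  33  34  34  33  34  34  34  34  35  36  35  36  36  36  37  37  38  38  39  40  40
 33  32  32  32  33  32  33  32  32  32  31  32  32  32  31  32  32  32  33  36  42  43  43  43  41  36  33  34  34  34  35  34  34  35  35  36  36  37  37  37  38  39  39  39
 32  32  32  32  32  33  32  32  32  32  31  31  32  32  31  30  32  47  65  84 105 109 109 108 102  83  60  44  34  34  34  34  35  35  35  36  36  37  37  37  38  38  39  39
 32  32  32  31  32  32  31  32  32  31  31  31  31  31  30  39  74 109 121 127 132 134 136 137 139 139 133 114  69  37  34  34  34  34  34  35  36  37  37  37  37  39  38  39
 31  31  31  31  32  31  30  31  31  29  27  27  26  27  44  78  85 105 112 112 114 128 130 132 137 142 145 144 13
[... 3670 characters left out ...]
160 159 159 160 161 161 159 157 158 157 157 156 157 158 158 158 159 162 161 159 157 157
161 160 161 161 159 160 160 159 157 158 158 159 158 157 159 161 160 159 160 161 161 162 161 159 158 159 161 160 156 156 158 159 160 160 157 155 155 158 157 159 159 158 157 158
162 162 161 161 161 160 160 159 157 158 158 159 159 159 160 160 161 160 160 161 161 161 160 160 161 162 161 158 158 161 162 160 159 161 158 155 155 159 158 157 157 160 161 161Traceback (most recent call last):
  File "<stdin>", line 15, in <module>
    fid = stack.enter_context(open(os.fspath(file), "rb"))
                              ~~~~^^^^^^^^^^^^^^^^^^^^^^^
FileNotFoundError: [Errno 2] No such file or directory: 'pics/w10.npy'
```

```bash
python3 - <<'E'
from h import *
d=np.load('pics/w11.npz');ci={k:d[k] for k in d};im=np.load('pics/w11.npy').mean(2)
col=im[:,318:330].mean(1); e=np.diff(col)
print('near edge rows',[(r,int(col[r])) for r in range(218,234)]); print([(r,int(col[r])) for r in range(276,294)])
p=np.array([.45185,.27938,.1991])
for v in(222.5,224):print('foot near',onz(ci,324,v,.004)+[.0185,0,0],onz(ci,324,v,.010)+[.0185,0,0])
print('handle far',onz(ci,323.5,284.5,.094)-[.015,0,0])
R=np.array(ci['R']); C=dict(ci);C['t']=ci['t']+R@(p-np.array([.4317,-.0378,.2008]))
print('pellet',onz(C,320.32,263.44,.0765),'cam-tcp',-R.T@ci['t']-p)
E
```

```text
near edge rows [(218, 33), (219, 33), (220, 32), (221, 32), (222, 32), (223, 37), (224, 50), (225, 71), (226, 104), (227, 127), (228, 135), (229, 135), (230, 134), (231, 134), (232, 132), (233, 123)]
[(276, 28), (277, 29), (278, 28), (279, 28), (280, 28), (281, 28), (282, 28), (283, 28), (284, 44), (285, 86), (286, 132), (287, 153), (288, 157), (289, 157), (290, 157), (291, 157), (292, 158), (293, 159)]
foot near [0.48314812 0.2815159  0.004     ] [0.48160244 0.28146243 0.01      ]
foot near [0.48475106 0.28152325 0.004     ] [0.4831772  0.28146965 0.01      ]
handle far [0.47806727 0.28054695 0.094     ]
pellet [ 0.46222098 -0.03926387  0.0765    ] cam-tcp [-0.07509298 -0.00090431  0.1460754 ]
```

Call:
play_rows(
  increments=[
    {"slide":[-15,1.5,0],"angular":[0,0,0],"claw":1},
    {"slide":[-14.5,1,10],"angular":[0,0,0],"claw":0.8},
    {"slide":[0,0,30],"angular":[0,0,0],"claw":0.6},
    {"slide":[0,0,30],"angular":[0,0,0],"claw":0.5},
    {"slide":[0,0,30],"angular":[0,0,0],"claw":0.4},
    {"slide":[0,0,20],"angular":[0,0,0],"claw":0.3},
    {"slide":[0,0,10],"angular":[0,0,0],"claw":0.2},
    {"slide":[0,0,0],"angular":[0,0,0],"claw":0.1},
  ],
)

```text
time: 16.25
ee_pos: [0.4814, 0.2811, 0.0687]
tcp_rot: [-179.9, -0.1, -180.0]
wrist_force: [0.4, 0.4, 0.4]
opening: 0.0473
grasp_force: 0.0
```

Call:
play_rows(
  increments=[
    {"slide":[0,0,5],"angular":[0,0,0],"claw":0},
    {"slide":[0,0,5],"angular":[0,0,0],"claw":0},
    {"slide":[0,0,3],"angular":[0,0,0],"claw":0},
    {"slide":[0,0,3],"angular":[0,0,0],"claw":0},
    {"slide":[0,0,0],"angular":[0,0,0],"claw":0},
  ],
)

```text
time: 16.75
ee_pos: [0.4818, 0.2817, 0.0542]
tcp_rot: [-180.0, -0.0, -180.0]
wrist_force: [-1.0, -0.2, -0.7]
opening: 0.0428
grasp_force: 0.0
```

```bash
python3 - <<'E'
from h import *
ci,im=shot('wrist','w12.png');o=bot.get_obs();print(o['ee_pos'],o['wrist_force'],o['opening'])
g=cv2.cvtColor(im,cv2.COLOR_BGR2GRAY)
sub=cv2.resize(g[200:380,220:420],(50,36),interpolation=cv2.INTER_AREA)
for i,r in enumerate(sub):print(200+5*i,' '.join('%3d'%x for x in r))
E
```

```text
[0.48178638 0.28172186 0.05434516] [-0.02012209 -0.25439791  0.19769626] 0.04274210717722668
200  45  44  44  45  44  45  44  45  44  45  45  44  45  44  44  44  44  44  44  44  45  45  45  44  45  44  45  45  45  45  45  46  46  47  48  48  49  50  51  53  54  55  56  57  85 220 221 220 218 220
205  44  43  44  43  44  43  44  45  44  44  43  43  43  43  43  43  42  42  42  43  42  42  43  43  43  44  43  44  44  44  43  45  45  46  47  47  47  48  50  51  52  54  56  57  71 208 221 219 219 220
210  42  43  42  43  43  43  42  42  42  42  42  42  42  42  42  41  42  42  42  41  41  42  41  43  42  42  42  43  44  42  43  44  44  44  46  46  46  48  50  50  52  53  55  57  63 201 219 219 218 219
215  41  41  42  42  42  42  41  41  41  41  42  41  40  40  41  40  42  41  40  40  41  41  41  42  41  41  42  41  42  42  43  42  43  43  44  44  46  48  48  50  51  52  55  56  59 183 220 221 219 215
220  40  41  40  41  41  40  40  40  40  40  40  39  39  40  39  40  40  40  40  40  40  41  40  40  40  40  41  41  42  41  42  42  43  43  45  45  45  46  48  49  51  53  54  56  57 164 218
[... 5636 characters left out ...]
  18  20  21  39 185 221 221 215 212 219 144  23  30  27  30  29  30  29  31  33  32  32
365  17  18  17  17  16  15  15  17  18  19  15 122 222 221 221 219 221 208  73  14  16  15  16  16  18  16  18  18  21  20  35 163 219 220 219 217 218 218 190  31  30  27  29  28  29  28  30  29  30  31
370  17  18  18  18  17  19  18  17  18  20  21 176 222 222 221 219 221 220 213 104  19  16  16  17  17  17  16  17  19  65 183 218 219 219 218 219 218 216 214  65  30  29  30  31  31  30  31  30  29  28
375  19  19  17  19  18  18  18  17  18  24  48 211 222 222 222 220 219 220 221 220 184 119  50  28  28  28  44  98 158 212 221 217 214 216 218 220 218 218 215 117  29  30  27  29  29  30  30  30  30  30
```

Call:
play_rows(
  increments=[
    {"slide":[0,0,0],"angular":[0,0,0],"claw":-0.15},
    {"slide":[0,0,0],"angular":[0,0,0],"claw":-0.25},
    {"slide":[0,0,0],"angular":[0,0,0],"claw":-0.4},
    {"slide":[0,0,0],"angular":[0,0,0],"claw":-0.6},
    {"slide":[0,0,0],"angular":[0,0,0],"claw":-0.6},
  ],
  squeeze=70,
)

```text
time: 17.3
ee_pos: [0.482, 0.2818, 0.0548]
tcp_rot: [180.0, 0.0, -180.0]
wrist_force: [-0.8, -1.3, 4.8]
opening: 0.0281
grasp_force: 68.8
```

Call:
play_rows(
  increments=[
    {"slide":[0,0,-5],"angular":[0,0,0],"claw":-0.6},
    {"slide":[0,0,-15],"angular":[0,0,0],"claw":-0.6},
    {"slide":[0,0,-25],"angular":[0,0,0],"claw":-0.6},
    {"slide":[0,0,-30],"angular":[0,0,0],"claw":-0.6},
    {"slide":[0,0,-20],"angular":[0,0,0],"claw":-0.6},
    {"slide":[0,0,-5],"angular":[0,0,0],"claw":-0.6},
    {"slide":[0,0,0],"angular":[0,0,0],"claw":-0.6},
  ],
)

```text
time: 18.0
ee_pos: [0.4821, 0.2819, 0.1551]
tcp_rot: [180.0, 0.1, -180.0]
wrist_force: [-1.3, -0.9, -4.2]
opening: 0.0285
grasp_force: 69.3
```

```bash
python3 - <<'E'
from h import *
ci,im=shot('wrist','w13.png');o=bot.get_obs();print(o['ee_pos'],o['tcp_rot'],o['wrist_force'],o['opening'],o['torque'],o['grasp_force'])
np.savez('pics/w13.npz',**{k:np.array(v) for k,v in ci.items()})
g=cv2.cvtColor(im,cv2.COLOR_BGR2GRAY)
sub=cv2.resize(g[230:320,260:380],(40,30),interpolation=cv2.INTER_AREA)
for i,r in enumerate(sub):print(230+3*i,' '.join('%3d'%x for x in r))
avg(4)
E
```

```text
[0.48172824 0.28167254 0.15389637] [-1.79985921e+02 -2.61998745e-02 -1.79974949e+02] [ 0.05440823  0.23747357 -2.99651061] 0.028440904035348828 [ 0.0330351  -0.00721158  0.00544799] 69.31462168693542
230  29  28  27  27  27  27  29  35  35  36  36  36  36  35  35  36  35  35  36  37  36  37  38  37  37  38  40  41  41  41  43  44  45  45  45  47  47  48  49  86
233  27  28  26  26  27  26  26  33  36  37  36  36  36  36  35  37  36  36  36  35  36  37  37  38  38  39  39  40  39  41  41  43  44  44  44  46  47  49  49  75
236  25  28  27  26  25  27  28  28  36  34  35  36  35  35  35  36  35  42  52  50  51  51  50  41  39  38  40  40  41  43  42  42  43  44  46  46  47  49  49  62
239  29  28  25  28  25  28  27  28  35  36  35  37  36  36  38  49  61  71  81  80  81  79  83  74  55  41  37  39  40  41  41  44  43  44  45  46  47  48  49  57
242  38  26  27  26  26  24  25  26  35  35  34  35  35  43  63  76 103 137 155 156 157 155 149 121  91  78  60  39  41  41  42  42  44  45  44  46  47  48  50  53
245  55  26  26  25  25  26  26  33  35  34  35  35  44  70 114 142 155 159 163 
[... 3431 characters left out ...]
  16  15  18  16  16  17  19  19  19  20  21  23  20  21  22  24  24  41  80  81  81  80  44  38
311  20  24  70  78  79  79  53  17  13  11  12  12  12  12  17  14  14  16  15  17  17  16  18  18  17  20  21  20  18  18  20  23  24  34  75  80  81  81  56  34
314  23  37  77  79  80  77  38  17  11  11  13  10  13  12  14  13  14  14  15  16  16  16  17  17  17  19  20  20  20  18  20  23  22  29  66  79  77  77  67  36
317  17  52  77  76  77  75  25  17  12  11  13  10  13  14  15  14  17  13  13  11  15  16  16  14  18  19  16  17  18  19  18  21  22  25  52  73  72  72  69  38
[ 0.068  0.302 -3.633 -0.013  0.019 -0.013] [0.4814 0.2814 0.153 ] 18.25 0.028609657996508324 69.31407451629639
```

Call:
play_rows(
  increments=[
    {"slide":[0,-20,0],"angular":[0,0,0],"claw":-0.6},
    {"slide":[3,-40,0],"angular":[0,0,0],"claw":-0.6},
    {"slide":[4,-42,0],"angular":[0,0,0],"claw":-0.6},
    {"slide":[4,-42,0],"angular":[0,0,0],"claw":-0.6},
    {"slide":[4,-42,0],"angular":[0,0,0],"claw":-0.6},
    {"slide":[4,-42,0],"angular":[0,0,0],"claw":-0.6},
    {"slide":[3,-40,0],"angular":[0,0,0],"claw":-0.6},
    {"slide":[1.5,-32,0],"angular":[0,0,0],"claw":-0.6},
  ],
)

```text
time: 19.05
ee_pos: [0.4577, -0.0202, 0.1539]
tcp_rot: [-180.0, -0.0, 180.0]
wrist_force: [0.6, -0.3, -2.8]
opening: 0.0285
grasp_force: 69.8
```

Call:
play_rows(
  increments=[
    {"slide":[0,-19.5,0],"angular":[0,0,0],"claw":-0.6},
    {"slide":[0,0,0],"angular":[0,0,0],"claw":-0.6},
    {"slide":[0,0,0],"angular":[0,0,0],"claw":-0.6},
  ],
)

```text
time: 19.35
ee_pos: [0.4582, -0.0379, 0.1539]
tcp_rot: [180.0, -0.0, 180.0]
wrist_force: [-0.5, 0.2, -3.8]
opening: 0.0286
grasp_force: 70.0
```

```bash
python3 - <<'E'
from h import *
avg(4)
ci,im=shot('wrist','w14.png');o=bot.get_obs();print(o['ee_pos'],o['tcp_rot'])
g=cv2.cvtColor(im,cv2.COLOR_BGR2GRAY)
print('pellet near edge / cup',[proj(ci,np.array([.4622-r,-.0393,z])).round() for r,z in((.026,.0765),(.0345,.066))])
sub=cv2.resize(g[195:305,250:390],(35,28),interpolation=cv2.INTER_AREA)
for i,r in enumerate(sub):print(195+4*i,' '.join('%3d'%x for x in r))
E
```

```text
[ 4.55e-01  1.76e-01 -3.53e+00 -4.00e-03  3.00e-03 -1.30e-02] [ 0.4584 -0.0371  0.1541] 19.55 0.02881114350216944 69.9706506729126
[ 0.45849904 -0.03701034  0.15428758] [ 1.79993420e+02 -8.82446604e-03 -1.79901285e+02]
pellet near edge / cup [array([319., 215.]), array([319., 200.])]
195 170 170 170 170 169 169 168 169 168 167 120  74  72  73  74  74  74  75  76  76  76  76  77  87 136 155 166 171 171 171 170 171 171 163 181
199 165 166 166 165 164 164 164 164 148  86  66  65  66  69  71  74  80  89  88  81  78  77  76  76  68  94 125 163 138 157 158 120 174 165 181
203 160 165 165 167 167 167 165 128  80  52  51  55  74 101 118 122 119 117 118 122 120 112  83  59  58  63  80  88  79 123  80  76 132 161 180
207 159 147 131 159 158 144 111  84  51  54  65 109 125 116 106  99  96  86  89  98 102 110 125 100  76  78  71  89 130 144 108  77  87 153 178
211 106  82  82  94  85  88  92  60  60  74 118 115 106  95  74  61  76  73  69  87  87  88  98 111 125  90 105 139 143 144 141 102 148 161 174
215  84  72  69 127 117  94  77  67  95 123 115  91  81  82  84  97 116 120 112 105  97  77  66
[... 2516 characters left out ...]
 129  96 121 125 121 120 100  14  14  16  17  18  18  18  19  21  21  22  23  24  96 145 117 127 126 150 163 134 132 158 167
291 179 177 163 144  80  67  72  71  51  44  69  13  15  15  15  16  18  19  18  20  20  22  23  23  67 100  39  73  75 107 169 169 172 179 179
295 181 180 182 154 137  77  71  71  39  30  39  12  13  12  14  17  16  17  18  20  19  20  22  23  46  97  30  70  74  87 173 178 177 178 180
299 182 181 147  73  76  77  72  71  27  13  12  12  14  14  15  15  16  18  17  17  18  20  20  20  29  73  25  62  74  76  89  87 113 175 178
303 181 138  32  16  29  70  72  66  20  10  12  10  14  12  13  14  14  16  15  17  19  21  20  21  19  37  25  52  74  74  58  34  36  95 175
```

Numbers show the foot (u≈319), pellet (u≈319) and rim (u≈320) in line, with the pellet level. Lowering the tamper.

Call:
play_rows(
  increments=[
    {"slide":[0,0,8],"angular":[0,0,0],"claw":-0.6},
    {"slide":[0,0,8],"angular":[0,0,0],"claw":-0.6},
    {"slide":[0,0,5],"angular":[0,0,0],"claw":-0.6},
    {"slide":[0,0,3],"angular":[0,0,0],"claw":-0.6},
    {"slide":[0,0,0],"angular":[0,0,0],"claw":-0.6},
  ],
)

```text
time: 20.1
ee_pos: [0.4582, -0.0377, 0.1297]
tcp_rot: [180.0, -0.1, -180.0]
wrist_force: [0.8, 0.6, -3.7]
opening: 0.0288
grasp_force: 70.0
```

Call:
play_rows(
  increments=[
    {"slide":[0,0,1],"angular":[0,0,0],"claw":-0.6},
    {"slide":[0,0,1],"angular":[0,0,0],"claw":-0.6},
    {"slide":[0,0,1],"angular":[0,0,0],"claw":-0.6},
    {"slide":[0,0,1],"angular":[0,0,0],"claw":-0.6},
  ],
)

```text
time: 20.5
ee_pos: [0.4586, -0.0378, 0.1265]
tcp_rot: [-180.0, 0.0, -180.0]
wrist_force: [-0.6, -0.8, -3.5]
opening: 0.0287
grasp_force: 70.0
```

```bash
python3 -c "
from h import *
avg(3)"
```

```text
[-0.201  0.047 -3.397 -0.    -0.013  0.036] [ 0.4585 -0.0378  0.1264] 20.65 0.028726193763151452 70.03777027130127
```

Call:
play_rows(
  increments=[
    {"slide":[0,0,1],"angular":[0,0,0],"claw":-0.6},
    {"slide":[0,0,1],"angular":[0,0,0],"claw":-0.6},
    {"slide":[0,0,0],"angular":[0,0,0],"claw":-0.6},
  ],
)

```text
time: 20.95
ee_pos: [0.4586, -0.0378, 0.1246]
tcp_rot: [-180.0, 0.0, -180.0]
wrist_force: [-0.2, -0.7, 0.4]
opening: 0.0286
grasp_force: 70.4
```

```bash
python3 -c "
from h import *
avg(3)"
```

```text
[-0.07  -0.652  0.468 -0.047 -0.009 -0.035] [ 0.4587 -0.0378  0.1246] 21.1 0.028544663713680755 70.43904304504395
```

Call:
play_rows(
  increments=[
    {"slide":[0,0,1],"angular":[0,0,0],"claw":-0.6},
    {"slide":[0,0,1],"angular":[0,0,0],"claw":-0.6},
    {"slide":[0,0,0],"angular":[0,0,0],"claw":-0.6},
  ],
)

```text
time: 21.4
ee_pos: [0.4585, -0.0378, 0.1223]
tcp_rot: [180.0, 0.0, -180.0]
wrist_force: [0.4, -0.2, -0.5]
opening: 0.0286
grasp_force: 70.7
```

```bash
python3 -c "
from h import *
avg(3)"
```

```text
[ 0.303 -0.505 -1.704 -0.04  -0.086  0.025] [ 0.4583 -0.0378  0.122 ] 21.55 0.028983289282891248 70.56212425231934
```

Call:
play_rows(
  increments=[
    {"slide":[0,0,1],"angular":[0,0,0],"claw":-0.6},
    {"slide":[0,0,1],"angular":[0,0,0],"claw":-0.6},
    {"slide":[0,0,0],"angular":[0,0,0],"claw":-0.6},
  ],
)

```text
time: 21.85
ee_pos: [0.4582, -0.0378, 0.12]
tcp_rot: [180.0, -0.0, -180.0]
wrist_force: [0.1, -0.3, -4.5]
opening: 0.0285
grasp_force: 70.5
```

```bash
python3 - <<'E'
from h import *
avg(3)
ci,im=shot('wrist','w15.png')
g=cv2.cvtColor(im,cv2.COLOR_BGR2GRAY)
sub=cv2.resize(g[200:320,250:390],(35,30),interpolation=cv2.INTER_AREA)
for i,r in enumerate(sub):print(200+4*i,' '.join('%3d'%x for x in r))
E
```

```text
[ 0.373 -0.047 -3.433  0.027  0.011  0.008] [ 0.4583 -0.0378  0.12  ] 22.0 0.02863692445626491 70.50935983657837
200 172 172 172 172 172 172 172 172 172 172 154 126  89  73  72  73  73  74  74  74  74  74  82 118 158 168 168 168 168 168 168 169 169 170 170
204 170 170 169 169 169 169 168 169 167 146  83  71  72  73  73  73  73  74  76  75  76  76  77  76  84 123 168 156 171 171 171 171 171 171 172
208 167 166 166 165 165 164 164 151  92  71  69  70  65  68  71  71  71  74  76  78  78  78  76  77  76  69  94 109 152 173 155 167 176 158 167
212 164 165 165 166 168 161 140  91  50  50  50  55  62  71  90  97 104 111 115 107  98  88  82  72  60  55  57  70 105 116  77 114 124  72 108
216 144 165 170 169 138 117  91  52  48  50  56  81 108 123 119 115 111 109 108 112 119 126 125 106  69  62  73  67  74  72  90 122  96  76  81
220 100 117 117 119 101  98  59  52  54  70 115 126 117 109  96  86  88  84  80  89  94  96 103 118 128  99  86  72  77 110 140 143 138  82  75
224  66  88  80  78  82  75  62  66  78 122 116 107  97  85  78  80  87  91  91  91  92  89  81  94 104 121 123  84 127 141
[... 2632 characters left out ...]
  25  70  71  68  21  12  10   9  12  12  14  14  15  14  16  17  17  19  19  19  20  37  24  54  73  74  54  32  36  55  70
304 130  45  15  16  41  69  67  56  16  11  12  10  12  14  13  13  13  15  15  16  17  19  18  18  18  20  22  43  74  73  66  32  33  36  94
308 162  28  18  18  57  71  71  46  14  10   9  10  11  13  11  11  16  15  13  17  19  16  17  17  17  18  22  33  71  74  73  39  33  34 100
312 108  14  16  23  68  71  71  33  13   9   9  11  11  12  13  13  13  16  16  15  16  18  17  17  17  16  20  25  64  73  73  50  32  32  57
316  52  13  14  36  71  71  69  22  10   8  11  10  10  10  11  11  14  15  14  15  13  15  18  17  15  16  19  21  51  69  73  62  30  32  34
```

Call:
play_rows(
  increments=[
    {"slide":[0,0,1],"angular":[0,0,0],"claw":-0.6},
    {"slide":[0,0,0],"angular":[0,0,0],"claw":-0.6},
  ],
)

```text
time: 22.25
ee_pos: [0.4584, -0.0378, 0.1193]
tcp_rot: [-180.0, -0.0, -180.0]
wrist_force: [1.4, 0.1, -3.7]
opening: 0.0286
grasp_force: 70.5
```

```bash
python3 -c "
from h import *
avg(3)"
```

```text
[ 8.500e-02  6.000e-02 -3.469e+00 -2.000e-03  9.000e-03 -5.000e-03] [ 0.4585 -0.0378  0.1193] 22.4 0.028354534012180393 70.5102789402008
```

Call:
play_rows(
  increments=[
    {"slide":[0,0,1],"angular":[0,0,0],"claw":-0.6},
    {"slide":[0,0,0],"angular":[0,0,0],"claw":-0.6},
  ],
)

```text
time: 22.6
ee_pos: [0.4585, -0.0378, 0.1184]
tcp_rot: [-180.0, 0.0, -180.0]
wrist_force: [-0.5, 0.7, -2.3]
opening: 0.0287
grasp_force: 70.5
```

```bash
python3 -c "
from h import *
avg(3)"
```

```text
[-3.950e-01 -1.230e-01 -2.593e+00  4.000e-03  1.000e-03 -9.000e-03] [ 0.4585 -0.0378  0.1184] 22.75 0.02834522892681827 70.51413059234619
```

Call:
play_rows(
  increments=[
    {"slide":[0,0,1],"angular":[0,0,0],"claw":-0.6},
    {"slide":[0,0,0],"angular":[0,0,0],"claw":-0.6},
  ],
)

```text
time: 22.95
ee_pos: [0.4585, -0.0378, 0.1173]
tcp_rot: [-180.0, 0.0, -180.0]
wrist_force: [0.4, 0.6, -2.7]
opening: 0.0286
grasp_force: 70.5
```

```bash
python3 -c "
from h import *
avg(3)"
```

```text
[-0.077 -0.133 -2.778  0.019  0.008 -0.029] [ 0.4585 -0.0378  0.1173] 23.1 0.028612103443569653 70.5146849155426
```

Call:
play_rows(
  increments=[
    {"slide":[0,0,1],"angular":[0,0,0],"claw":-0.6},
    {"slide":[0,0,0],"angular":[0,0,0],"claw":-0.6},
  ],
)

```text
time: 23.3
ee_pos: [0.4585, -0.0378, 0.1163]
tcp_rot: [-180.0, -0.0, -180.0]
wrist_force: [0.7, -0.2, -1.7]
opening: 0.0289
grasp_force: 70.5
```

```bash
python3 -c "
from h import *
avg(3)"
```

```text
[ 0.222 -0.491 -2.873 -0.032 -0.042 -0.015] [ 0.4585 -0.0378  0.1163] 23.45 0.02837395988233877 70.51632285118103
```

Call:
play_rows(
  increments=[
    {"slide":[0,0,1],"angular":[0,0,0],"claw":-0.6},
    {"slide":[0,0,0],"angular":[0,0,0],"claw":-0.6},
  ],
)

```text
time: 23.65
ee_pos: [0.4585, -0.0378, 0.1153]
tcp_rot: [180.0, -0.0, -180.0]
wrist_force: [-0.4, -0.3, -2.2]
opening: 0.0284
grasp_force: 70.5
```

```bash
python3 -c "
from h import *
avg(3)"
```

```text
[ 0.023  0.148 -2.08   0.003 -0.042  0.004] [ 0.4585 -0.0378  0.1153] 23.8 0.028568461299677904 70.51781415939331
```

```bash
python3 - <<'E'
from h import *
ci,im=shot('wrist','w16.png');o=bot.get_obs();print(o['ee_pos'],o['time'])
g=cv2.cvtColor(im,cv2.COLOR_BGR2GRAY)
sub=cv2.resize(g[200:320,250:390],(35,30),interpolation=cv2.INTER_AREA)
for i,r in enumerate(sub):print(200+4*i,' '.join('%3d'%x for x in r))
S=bot.camera_info('side');si=cv2.imread('pics/s9.png')
s2=bot.camera('side')[:,:,::-1].copy();cv2.imwrite('pics/s16.png',s2)
u,v=proj(S,np.array([.4622,-.039,.07])).round().astype(int);print(u,v)
g=cv2.cvtColor(s2,cv2.COLOR_BGR2GRAY)
for r in range(v-20,v+24,2):print(r,' '.join('%3d'%x for x in g[r,u-30:u+32:2]))
E
```

```text
[ 0.4584524  -0.03780172  0.11529681] 23.85
200 172 172 171 172 172 172 173 172 172 173 162 148 111  78  73  73  73  74  73  74  74  76  97 139 166 170 169 168 168 168 169 168 168 169 169
204 171 171 170 170 170 169 169 169 169 150  89  71  72  72  73  72  73  73  74  75  75  76  76  77  89 135 169 168 171 171 172 171 172 171 171
208 168 168 167 166 166 166 165 161 114  83  72  73  71  69  73  72  73  74  75  77  76  77  76  76  76  76 121 118 150 172 172 170 174 174 173
212 163 163 164 165 165 165 156  95  55  52  52  54  60  66  70  74  80  90  96  86  81  80  79  73  65  57  56  75 111 145 110 109 167 111  98
216 167 169 170 169 158 132  94  53  48  48  52  64  84 110 122 125 122 119 118 124 127 123 113  88  63  57  67  64  76  77  72  96 105  70  77
220 118 140 150 145 103  98  60  48  60  58  95 122 125 114 107 103 100  98  98  99 101 104 112 129 112  76  80  76  71  78 114 141 138  84  78
224  92  86  81  85  93  74  58  59  61 113 123 112 105  95  85  84  89  93  91  86  88  86  92 101 113 130 113  76  93 132 143 144 145 127  80
228  65 114  92  78  77  64  73  85 121 120 109 
[... 5387 characters left out ...]
  86  77  70  66  67  58  57  46  44  75  96 102 101 134 160
270 161 170 171 172 173 147  71  71  73  74  77  90  96 103 107  94  73  69  69  65  62  59  57  47  44  71 106 155 161 165 167
272 133 168 173 169 171 154  73  70  71  72  76  79 119 128 126 116  69  69  66  65  61  56  54  44  48  83 107 162 171 168 171
274 105 156 170 170 171 164  87  69  73  74  74  82 131 138 139 113  69  70  65  63  54  55  51  43  60  92 106 159 171 168 166
276  89 122 166 169 172 170 125  69  71  72  74  79 107 119 118  83  67  70  64  60  57  54  43  50  80  98  95 124 164 168 125
278 114  96 152 169 168 169 164 101  69  66  63  71  71  71  61  64  67  70  65  56  51  42  47  74  95  94  95  98 157 167 129
```

Numbers show the pellet now moves down rigidly with the foot (same image position in the tool frame), so it is going in square. Continuing.

Call:
play_rows(
  increments=[
    {"slide":[0,0,1],"angular":[0,0,0],"claw":-0.6},
    {"slide":[0,0,1],"angular":[0,0,0],"claw":-0.6},
    {"slide":[0,0,1],"angular":[0,0,0],"claw":-0.6},
    {"slide":[0,0,1],"angular":[0,0,0],"claw":-0.6},
  ],
)

```text
time: 24.3
ee_pos: [0.4585, -0.0378, 0.1115]
tcp_rot: [-180.0, 0.0, -180.0]
wrist_force: [-1.4, -0.2, 0.8]
opening: 0.0286
grasp_force: 70.5
```

Call:
play_rows(
  increments=[
    {"slide":[0,0,1],"angular":[0,0,0],"claw":-0.6},
    {"slide":[0,0,1],"angular":[0,0,0],"claw":-0.6},
    {"slide":[0,0,1],"angular":[0,0,0],"claw":-0.6},
  ],
)

```text
time: 24.6
ee_pos: [0.4584, -0.0377, 0.1082]
tcp_rot: [180.0, -0.0, -180.0]
wrist_force: [0.2, -0.3, 0.7]
opening: 0.0282
grasp_force: 70.5
```

```bash
python3 -c "
from h import *
avg(3)"
```

```text
[-0.392  0.295 -2.935  0.037 -0.023 -0.027] [ 0.4583 -0.0377  0.1079] 24.75 0.028638883664636898 70.51131963729858
```

Call:
play_rows(
  increments=[
    {"slide":[0,0,1],"angular":[0,0,0],"claw":-0.6},
    {"slide":[0,0,1],"angular":[0,0,0],"claw":-0.6},
    {"slide":[0,0,0],"angular":[0,0,0],"claw":-0.6},
  ],
)

```text
time: 25.05
ee_pos: [0.4585, -0.0377, 0.1064]
tcp_rot: [180.0, 0.0, -180.0]
wrist_force: [-0.3, -0.2, 1.2]
opening: 0.0286
grasp_force: 70.5
```

Call:
play_rows(
  increments=[
    {"slide":[0,0,0.5],"angular":[0,0,0],"claw":-0.6},
    {"slide":[0,0,0.5],"angular":[0,0,0],"claw":-0.6},
    {"slide":[0,0,0],"angular":[0,0,0],"claw":-0.6},
  ],
)

```text
time: 25.35
ee_pos: [0.4585, -0.0378, 0.1054]
tcp_rot: [180.0, 0.0, -180.0]
wrist_force: [-0.5, 0.6, 1.0]
opening: 0.0283
grasp_force: 70.5
```

```bash
python3 -c "
from h import *
avg(3)"
```

```text
[-0.289  0.564  0.671  0.104  0.158  0.02 ] [ 0.4585 -0.0378  0.1054] 25.5 0.028367623930332635 70.51539301872253
```

Call:
play_rows(
  increments=[
    {"slide":[0,0,0.5],"angular":[0,0,0],"claw":-0.6},
    {"slide":[0,0,0.5],"angular":[0,0,0],"claw":-0.6},
    {"slide":[0,0,0],"angular":[0,0,0],"claw":-0.6},
  ],
)

```text
time: 25.8
ee_pos: [0.4585, -0.0378, 0.1043]
tcp_rot: [180.0, 0.0, -180.0]
wrist_force: [-0.8, 1.1, 0.9]
opening: 0.0286
grasp_force: 70.5
```

```bash
python3 -c "
from h import *
avg(3)"
```

```text
[-1.271  0.53   0.817  0.114  0.145 -0.014] [ 0.4585 -0.0378  0.1044] 25.95 0.028263073797254575 70.51214933395386
```

Call:
play_rows(
  increments=[
    {"slide":[0,0,0.5],"angular":[0,0,0],"claw":-0.6},
    {"slide":[0,0,0.5],"angular":[0,0,0],"claw":-0.6},
    {"slide":[0,0,0],"angular":[0,0,0],"claw":-0.6},
  ],
)

```text
time: 26.25
ee_pos: [0.4585, -0.0378, 0.1033]
tcp_rot: [180.0, -0.0, -180.0]
wrist_force: [-0.1, 0.0, 1.5]
opening: 0.0283
grasp_force: 70.5
```

```bash
python3 -c "
from h import *
avg(3)"
```

```text
[-1.155  0.225  0.79   0.111  0.155  0.01 ] [ 0.4585 -0.0378  0.1034] 26.4 0.028379213976002085 70.5096423625946
```

Call:
play_rows(
  increments=[
    {"slide":[0,0,0.5],"angular":[0,0,0],"claw":-0.6},
    {"slide":[0,0,0.5],"angular":[0,0,0],"claw":-0.6},
    {"slide":[0,0,0],"angular":[0,0,0],"claw":-0.6},
  ],
)

```text
time: 26.7
ee_pos: [0.4585, -0.0378, 0.1023]
tcp_rot: [-180.0, 0.0, -180.0]
wrist_force: [-0.9, 0.5, 0.4]
opening: 0.0288
grasp_force: 70.5
```

```bash
python3 -c "
from h import *
avg(3)"
```

```text
[-0.639  0.297  1.247  0.095  0.127  0.015] [ 0.4585 -0.0378  0.1024] 26.85 0.028548340955978278 70.50906300544739
```

Call:
play_rows(
  increments=[
    {"slide":[0,0,0.5],"angular":[0,0,0],"claw":-0.6},
    {"slide":[0,0,0],"angular":[0,0,0],"claw":-0.6},
  ],
)

```text
time: 27.05
ee_pos: [0.4585, -0.0378, 0.1018]
tcp_rot: [-180.0, 0.0, -180.0]
wrist_force: [-1.1, 0.9, 1.2]
opening: 0.0283
grasp_force: 70.5
```

```bash
python3 -c "
from h import *
avg(3)"
```

```text
[-0.345  0.675  1.224  0.139  0.164 -0.006] [ 0.4585 -0.0378  0.1019] 27.2 0.02812128252757699 70.50651669502258
```

Call:
play_rows(
  increments=[
    {"slide":[0,0,0.5],"angular":[0,0,0],"claw":-0.6},
    {"slide":[0,0,0],"angular":[0,0,0],"claw":-0.6},
  ],
)

```text
time: 27.4
ee_pos: [0.4585, -0.0378, 0.1015]
tcp_rot: [-180.0, 0.0, -180.0]
wrist_force: [-0.3, -0.1, 3.5]
opening: 0.0285
grasp_force: 70.9
```

```bash
python3 -c "
from h import *
avg(3)"
```

```text
[-0.143  0.697  3.136  0.127  0.23  -0.043] [ 0.4585 -0.0378  0.1015] 27.55 0.028429765816454653 70.94202160835266
```

Call:
play_rows(
  increments=[
    {"slide":[0,0,0.3],"angular":[0,0,0],"claw":-0.6},
    {"slide":[0,0,0],"angular":[0,0,0],"claw":-0.6},
  ],
)

```text
time: 27.75
ee_pos: [0.4586, -0.0378, 0.1014]
tcp_rot: [-180.0, 0.0, -180.0]
wrist_force: [-1.2, -0.1, 6.6]
opening: 0.0283
grasp_force: 71.1
```

```bash
python3 -c "
from h import *
avg(3)"
```

```text
[-1.711 -0.19   5.58   0.099  0.392 -0.027] [ 0.4586 -0.0378  0.1014] 27.9 0.028533517430440358 71.15095138549805
```

Call:
play_rows(
  increments=[
    {"slide":[0,0,0.3],"angular":[0,0,0],"claw":-0.6},
    {"slide":[0,0,0],"angular":[0,0,0],"claw":-0.6},
  ],
)

```text
time: 28.1
ee_pos: [0.4587, -0.0378, 0.1014]
tcp_rot: [-180.0, 0.0, -180.0]
wrist_force: [-2.2, -0.8, 8.0]
opening: 0.0288
grasp_force: 71.4
```

```bash
python3 -c "
from h import *
avg(3)"
```

```text
[-1.949  0.094  7.45   0.069  0.518  0.014] [ 0.4586 -0.0379  0.1014] 28.25 0.028383605574042722 71.37060642242432
```

Call:
play_rows(
  increments=[
    {"slide":[0,0,0.3],"angular":[0,0,0],"claw":-0.6},
    {"slide":[0,0,0.3],"angular":[0,0,0],"claw":-0.6},
    {"slide":[0,0,0],"angular":[0,0,0],"claw":-0.6},
  ],
)

```text
time: 28.55
ee_pos: [0.4589, -0.0379, 0.1013]
tcp_rot: [-180.0, 0.1, -180.0]
wrist_force: [-2.9, 0.4, 11.2]
opening: 0.0286
grasp_force: 71.7
```

```bash
python3 -c "
from h import *
avg(4)"
```

```text
[-3.0950e+00 -2.1700e-01  1.1015e+01  1.6400e-01  6.5100e-01 -1.0000e-03] [ 0.4589 -0.0379  0.1013] 28.75 0.028741033618658728 71.7408299446106
```

Call:
play_rows(
  increments=[
    {"slide":[0,0,0.3],"angular":[0,0,0],"claw":-0.6},
    {"slide":[0,0,0.3],"angular":[0,0,0],"claw":-0.6},
    {"slide":[0,0,0],"angular":[0,0,0],"claw":-0.6},
  ],
)

```text
time: 29.05
ee_pos: [0.4591, -0.0379, 0.1013]
tcp_rot: [-180.0, 0.1, -180.0]
wrist_force: [-2.9, 0.1, 15.2]
opening: 0.0286
grasp_force: 72.2
```

```bash
python3 -c "
from h import *
avg(4)"
```

```text
[-3.8450e+00 -8.0000e-03  1.5437e+01  1.7500e-01  8.3300e-01 -3.5000e-02] [ 0.4591 -0.0379  0.1013] 29.25 0.028319896535893063 72.16371774673462
```

Call:
play_rows(
  increments=[
    {"slide":[0,0,0.2],"angular":[0,0,0],"claw":-0.6},
    {"slide":[0,0,0],"angular":[0,0,0],"claw":-0.6},
    {"slide":[0,0,0],"angular":[0,0,0],"claw":-0.6},
    {"slide":[0,0,0],"angular":[0,0,0],"claw":-0.6},
    {"slide":[0,0,0],"angular":[0,0,0],"claw":-0.6},
    {"slide":[0,0,0],"angular":[0,0,0],"claw":-0.6},
    {"slide":[0,0,0],"angular":[0,0,0],"claw":-0.6},
  ],
)

```text
time: 29.95
ee_pos: [0.4592, -0.0379, 0.1013]
tcp_rot: [-180.0, 0.2, -180.0]
wrist_force: [-3.9, -0.0, 15.8]
opening: 0.0287
grasp_force: 72.3
```

```bash
python3 -c "
from h import *
avg(4)"
```

```text
[-4.0460e+00 -1.6400e-01  1.6656e+01  1.6200e-01  9.4200e-01 -8.0000e-03] [ 0.4592 -0.0379  0.1013] 30.15 0.028860941678219725 72.27043032646179
```

Call:
play_rows(
  increments=[
    {"slide":[0,0,-1],"angular":[0,0,0],"claw":-0.6},
    {"slide":[0,0,-1],"angular":[0,0,0],"claw":-0.6},
    {"slide":[0,0,-1],"angular":[0,0,0],"claw":-0.6},
    {"slide":[0,0,-2],"angular":[0,0,0],"claw":-0.6},
    {"slide":[0,0,-2],"angular":[0,0,0],"claw":-0.6},
    {"slide":[0,0,-2],"angular":[0,0,0],"claw":-0.6},
    {"slide":[0,0,-3],"angular":[0,0,0],"claw":-0.6},
    {"slide":[0,0,0],"angular":[0,0,0],"claw":-0.6},
  ],
)

```text
time: 30.95
ee_pos: [0.4582, -0.0378, 0.1113]
tcp_rot: [180.0, -0.0, -180.0]
wrist_force: [0.2, -0.0, -4.0]
opening: 0.0287
grasp_force: 70.5
```

```bash
python3 -c "
from h import *
avg(4)"
```

```text
[-0.629  0.185 -3.685 -0.033 -0.034 -0.006] [ 0.4582 -0.0378  0.1111] 31.15 0.028660440272341867 70.52414417266846
```

Call:
play_rows(
  increments=[
    {"slide":[0,0,-10],"angular":[0,0,0],"claw":-0.6},
    {"slide":[0,0,-25],"angular":[0,0,0],"claw":-0.6},
    {"slide":[0,0,-25],"angular":[0,0,0],"claw":-0.6},
    {"slide":[0,25,-15],"angular":[0,0,0],"claw":-0.6},
    {"slide":[0,35,0],"angular":[0,0,0],"claw":-0.6},
    {"slide":[0,20,0],"angular":[0,0,0],"claw":-0.6},
    {"slide":[0,0,0],"angular":[0,0,0],"claw":-0.6},
  ],
)

```text
time: 31.85
ee_pos: [0.4585, 0.0442, 0.1872]
tcp_rot: [180.0, 0.0, -179.8]
wrist_force: [0.5, -0.9, -3.6]
opening: 0.0285
grasp_force: 70.5
```

```bash
python3 - <<'E'
from h import *
ci,im=shot('wrist','w17.png');o=bot.get_obs();print(o['ee_pos'],o['tcp_rot'])
c=np.array([.4622,-.039,.06]);u,v=proj(ci,c).round().astype(int);print(u,v)
a,s=pel(im,(u-60,v-60,u+60,v+60));print(a,s)
for z in(.0575,.0765):print(z,onz(ci,*a,z))
for k in range(3):
  w=np.array([.4622,-.039,.064])+.023*np.array([np.cos(np.radians(4+120*k)),np.sin(np.radians(4+120*k)),0]);print(k,proj(ci,w).round())
g=cv2.cvtColor(im,cv2.COLOR_BGR2GRAY)
sub=cv2.resize(g[v-54:v+54,u-54:u+54],(36,36),interpolation=cv2.INTER_AREA);print(u-54,v-54)
for i,r in enumerate(sub):print(v-54+3*i,' '.join('%3d'%x for x in r))
E
```

```text
[0.45845424 0.04307682 0.18701698] [-1.79996640e+02  2.60094597e-02 -1.79851889e+02]
222 232
[222.76931217 231.55343915] [206 215  35  34 945]
0.0575 [ 0.46288976 -0.03935783  0.0575    ]
0.0765 [ 0.4573819  -0.03368878  0.0765    ]
0 [225. 259.]
1 [243. 218.]
2 [195. 221.]
168 178
178  67  73 154 171 171 172 172 173 174 175 176 176 176 177 176 177 177 176 176 177 177 176 176 176 177 176 176 176 175 176 175 176 174 174 173 174
181  79 114 171 174 175 175 175 175 174 175 175 175 175 174 174 168 154 138 130 121 120 133 150 161 172 172 172 171 172 172 171 170 169 170 169 169
184 166 171 174 173 174 174 174 174 174 173 174 174 171 157 116  85  72  70  70  71  70  71  73  80  96 137 164 169 168 168 168 167 167 166 166 166
187 173 173 173 173 172 172 171 172 171 170 171 156  99  76  69  68  69  70  70  71  72  71  72  72  73  74  92 130 163 167 166 169 169 169 170 170
190 171 170 170 169 169 169 169 168 168 166 140  89  68  67  69  70  71  71  71  73  73  75  74  73  73  74  74  74 106 141 137 158 166 149 164 171
193 166 165 165 165 165 165 165 165 162 118  61  65  88  95 110 115 117 116 1
[... 3810 characters left out ...]
  96 102 101 101  99  96  92  90  87  85  84  82  80  62  56  98 106 110 128 163 175 175 175 173 173 172 171
274 106 109 108 107 106  95  47  37  38  84 101 101 102 112 133 144 109  97  80  81  81  80  68  69 134 164 163 166 164 161 161 160 163 162 162 164
277 105 108 108 106 108 100  75  45  56  97 101 103 107 148 170 168 161 127  80  80  80  82  83  73 137 168 172 175 180 180 181 181 183 184 183 183
280 112 111 106 107 108 101  96 101 108 117 125 144 156 167 172 172 169 169  97  80  84  93 112 102 172 184 187 184 188 186 185 184 184 184 184 185
283 110 108 106 110 109 113 155 174 176 181 185 183 181 183 183 183 180 181 124 102 130 129 122 149 183 185 187 184 186 187 187 186 187 185 185 184
```

The numeric check shows the pellet down at the held height (centre (223,232)) with a notch at each catch nose, so all three catches are over it. Returning the tamper to the mat.

Call:
play_rows(
  increments=[
    {"slide":[0,20,0],"angular":[0,0,0],"claw":-0.6},
    {"slide":[-4,40,0],"angular":[0,0,0],"claw":-0.6},
    {"slide":[-5,42,0],"angular":[0,0,0],"claw":-0.6},
    {"slide":[-5,42,0],"angular":[0,0,0],"claw":-0.6},
    {"slide":[-5,42,0],"angular":[0,0,0],"claw":-0.6},
    {"slide":[-4,35,0],"angular":[0,0,0],"claw":-0.6},
    {"slide":[0,18.5,0],"angular":[0,0,0],"claw":-0.6},
    {"slide":[0,0,0],"angular":[0,0,0],"claw":-0.6},
  ],
)

```text
time: 32.7
ee_pos: [0.4814, 0.2829, 0.186]
tcp_rot: [-180.0, -0.0, -179.9]
wrist_force: [-0.6, -0.0, -4.4]
opening: 0.0286
grasp_force: 70.7
```

Call:
play_rows(
  increments=[
    {"slide":[0,0,20],"angular":[0,0,0],"claw":-0.6},
    {"slide":[0,0,35],"angular":[0,0,0],"claw":-0.6},
    {"slide":[0,0,35],"angular":[0,0,0],"claw":-0.6},
    {"slide":[0,0,20],"angular":[0,0,0],"claw":-0.6},
    {"slide":[0,0,10],"angular":[0,0,0],"claw":-0.6},
    {"slide":[0,0,0],"angular":[0,0,0],"claw":-0.6},
    {"slide":[0,0,0],"angular":[0,0,0],"claw":-0.6},
  ],
)

```text
time: 33.4
ee_pos: [0.482, 0.2814, 0.0678]
tcp_rot: [180.0, 0.1, 180.0]
wrist_force: [0.3, 0.9, -3.7]
opening: 0.0283
grasp_force: 70.7
```

Call:
play_rows(
  increments=[
    {"slide":[0,0,4],"angular":[0,0,0],"claw":-0.6},
    {"slide":[0,0,4],"angular":[0,0,0],"claw":-0.6},
    {"slide":[0,0,2],"angular":[0,0,0],"claw":-0.6},
    {"slide":[0,0,1],"angular":[0,0,0],"claw":-0.6},
    {"slide":[0,0,0],"angular":[0,0,0],"claw":-0.6},
  ],
)

```text
time: 33.9
ee_pos: [0.4813, 0.2817, 0.0553]
tcp_rot: [-180.0, -0.0, -180.0]
wrist_force: [0.8, -0.3, -2.8]
opening: 0.0288
grasp_force: 70.7
```

Call:
play_rows(
  increments=[
    {"slide":[0,0,0.7],"angular":[0,0,0],"claw":-0.6},
    {"slide":[0,0,0],"angular":[0,0,0],"claw":-0.6},
  ],
)

```text
time: 34.1
ee_pos: [0.4814, 0.2818, 0.0549]
tcp_rot: [180.0, 0.0, -180.0]
wrist_force: [-0.7, -0.1, -2.5]
opening: 0.0282
grasp_force: 70.7
```

Call:
play_rows(
  increments=[
    {"slide":[0,0,0.7],"angular":[0,0,0],"claw":-0.6},
    {"slide":[0,0,0],"angular":[0,0,0],"claw":-0.6},
  ],
)

```text
time: 34.3
ee_pos: [0.4816, 0.2818, 0.0548]
tcp_rot: [180.0, 0.0, -180.0]
wrist_force: [-1.6, -1.8, 4.6]
opening: 0.0288
grasp_force: 71.3
```

Call:
play_rows(
  increments=[
    {"slide":[0,0,0],"angular":[0,0,0],"claw":-0.25},
    {"slide":[0,0,0],"angular":[0,0,0],"claw":-0.1},
    {"slide":[0,0,0],"angular":[0,0,0],"claw":0.2},
    {"slide":[0,0,0],"angular":[0,0,0],"claw":0.6},
    {"slide":[0,0,0],"angular":[0,0,0],"claw":0.6},
    {"slide":[0,0,-15],"angular":[0,0,0],"claw":0.6},
    {"slide":[0,0,-40],"angular":[0,0,0],"claw":0.6},
    {"slide":[0,0,-45],"angular":[0,0,0],"claw":0.6},
  ],
)

```text
time: 35.1
ee_pos: [0.4806, 0.2813, 0.1551]
tcp_rot: [-179.9, -0.1, -180.0]
wrist_force: [1.0, 0.6, -0.2]
opening: 0.0686
grasp_force: 0.0
```

Call:
play_rows(
  increments=[
    {"slide":[15,0,-40],"angular":[0,0,0],"claw":1},
    {"slide":[15,0,0],"angular":[0,0,0],"claw":1},
    {"slide":[0,0,0],"angular":[0,0,0],"claw":1},
    {"slide":[0,0,0],"angular":[0,0,0],"claw":1},
  ],
)

```text
time: 35.5
ee_pos: [0.4514, 0.2817, 0.1943]
tcp_rot: [180.0, 0.0, -180.0]
wrist_force: [-0.2, 0.4, -0.4]
opening: 0.0854
grasp_force: 0.0
```

```bash
python3 - <<'E'
from h import *
ci,im=shot('wrist','w18.png');o=bot.get_obs();print(o['ee_pos'],o['wrist_force'],o['time'])
g=cv2.cvtColor(im,cv2.COLOR_BGR2GRAY);print(proj(ci,np.array([.485,.281,.06])))
sub=cv2.resize(g[210:310,270:380],(28,25),interpolation=cv2.INTER_AREA)
for i,r in enumerate(sub):print(210+4*i,' '.join('%3d'%x for x in r))
a=cv2.imread('pics/side0.png').astype(int);S,b=shot('side','s18.png');T,t=shot('top','t18.png')
d=np.abs(a-b.astype(int)).sum(2)
print('tamper region side diff',(d[145:195,235:270]>90).sum(),'of',50*35)
p,s=pel(t,(290,255,370,330));q,s2=pel(b,(255,225,320,300));print(p,s,q,s2)
print(cross(ray(T,*p),ray(S,*q)))
E
```

```text
[0.45146963 0.2816076  0.19365245] [ 0.45998017 -0.05089784  0.06728372] 35.55
[320.93605803 262.11968927]
210  34  34  35  34  34  35  34  34  34  34  34  34  35  36  36  36  36  36  38  38  39  40  41  41  73 161 161 161
214  34  33  34  34  33  33  33  34  34  33  34  34  33  34  35  35  36  36  36  37  38  39  40  42  61 158 163 158
218  34  33  33  34  33  32  32  31  33  32  32  33  33  34  33  34  34  35  36  37  38  38  40  41  52 150 158 161
222  33  33  32  31  33  31  32  33  32  32  32  33  35  34  34  34  35  34  34  38  37  38  39  39  46 142 158 161
226  32  31  32  31  30  31  31  32  32  30  45  76  97  98  78  45  33  35  35  36  37  38  39  40  42 129 158 158
230  32  31  31  31  32  31  31  30  30  50 104 126 134 137 141 125  52  33  35  36  37  38  38  39  40 116 160 161
234  30  30  30  31  29  28  25  24  35  72  77  84  91 110 136 145 118  39  34  35  36  37  38  39  40  99 163 161
238  30  29  25  25  22  23  23  23  52  73  46  25  21  24  44 101 134  61  34  36  37  37  38  39  39  85 163 163
242  26  23  23  22  21  23  23  22  60  48  21  19  21  23  22  
[... 1424 characters left out ...]
60 160 158 161 161
294 165 163 163 163 163 163 163 164 165 162 162 162 162 162 163 164 163 160 160 160 159 162 165 162 159 161 164 163
298 164 164 163 164 165 164 163 163 162 163 162 164 165 162 164 163 159 161 161 160 161 164 163 160 162 163 163 164
302 166 165 165 163 163 160 161 162 162 164 163 164 164 162 164 163 162 164 164 159 160 161 161 163 162 163 160 160
306 166 166 164 163 165 164 163 164 165 165 163 164 161 164 163 159 162 162 163 161 162 161 163 162 163 161 161 158
tamper region side diff 1 of 1750
[326.3640553  291.23963134] [318 283  17  17 217] [283.48412698 260.14285714] [277 255  14  11 126]
(array([ 0.46046889, -0.0390828 ,  0.05839995]), np.float64(0.0005463394940255217))
```

The tamper stands upright where it started: only 1 of 1750 side-view pixels differs there. Top and side views put the pellet's top at z = 0.058, the held height. Handing in.

```bash
python3 -c "
from workcell import bot
print(bot.job_done())"
```

```text
the job is handed in; nothing more can be done
None
```

The pellet was pressed onto the seat with about 20 N and looks held level under all three catches, and the tamper is back upright on its mat; I handed the job in at about 36 s, with no verdict returned.

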